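# Weigh the sample pail on the column spring scale

## Task

Weigh the metal discs in the small steel pail: raise the bail that lies flat beside the pail until it stands upright without tipping the pail, then carry the pail by its bail and hang the crimp in the middle of the bail in the scale's hook. Ease the weight slowly onto the soft spring and let go only when the spring carries just all of it, so that the hook never jolts or bounces, and leave the pail hanging free, level and still with all three discs in it; do not knock the hook or disturb the other things on the bench.

Things in the scene. Friction and masses are not known exactly. Their poses are not given: they have to be found in the camera images.
- pail: open steel pail, 85 mm high, 110 mm across the rim (116 mm with the rolled bead), loose on the bench, holding three loose metal discs; with bail and discs it weighs 0.4 to 1.0 kg, different every time. Origin: centre of its underside; z up along its axis. The bail pivots on two ears at y = +/-63.5 mm, 78 mm above the underside (the hinge axis is the pail's y axis direction); the lowered bail lies out to the pail's -x side
- bail (a joint): angle of the swing bail in rad: 0 = lying flat on its stop lugs out to the pail's -x side, 1.57 = upright, 3.14 = flat on the +x side. The ears are a little stiff (0.055 N m), so the bail stays where it is left; but a push of several newtons along the bail towards its hinge, from swinging it on a radius slightly too small, wedges the pail and tips it
- bail_grip_left (a point): centre of the bail's black grip sleeve on the pail's +y side, 34 mm long and 10 mm thick, lying along the pail's y axis, 95 mm from the hinge axis and 34.5 mm from the middle of the bail; the sleeve turns on the wire with slight friction (0.02 N m), so the bail can swing while the sleeve is held; a good place to take the bail while its middle is hung up
- bail_grip_right (a point): the same for the sleeve on the pail's -y side
- bail_crimp (a point): centre of the 6 mm wire at the top of the hanging crimp, the bare bend in the middle of the bail between the two sleeves; it stands 13 mm proud of the sleeves' centre line (108 mm from the hinge axis) and is 30 mm wide at its foot, narrowing to 8 mm at the top (wire centres). It goes over the scale's hook
- scale: column spring scale, fixed: grey foot plate 225 x 120 x 12 mm, housing 56 x 78 mm and 315 mm high whose front is 88 mm behind (+x) the hook's saddle, graduated front plate. Origin on the bench straight below the hook's saddle; x points from the hook back to the housing, z up; its yaw differs each time
- hook_saddle (a point): lowest point of the hook's upper surface, where the crimp rests (wire centre then 3 mm above this point); unloaded it is 281 mm above the bench. The hook is an 8 mm round steel rod that comes forward (-x of the scale) from the housing, dips 12 mm into the saddle and turns up in a tip which stands 24 mm above this point and 18 mm in front of it; the mouth is 34 mm between tip and rod (26 mm clear)
- hook (a joint): how far the hook has been pulled down against its spring, in m: 0 unloaded, end stop at 0.070. About 150 N/m (65 mm per kg), lightly damped, so it bounces if the load is dropped, let go too early or let go while pressed too far down; it rests still only if the hand carries nothing, and pushes nothing, when it lets go
- sample_11: one of the three ground metal discs in the pail, 38 mm across, 26 mm high; origin at the centre of its underside
- sample_13: one of the three discs in the pail, 41 mm across, 24 mm high; origin at the centre of its underside
- sample_15: one of the three discs in the pail, 30 mm across, 22 mm high; origin at the centre of its underside
- sample_jar: bystander, not part of the job: white screw-cap tube, 36 mm across, 69 mm high, standing; origin at the centre of its underside
- swab_pot: bystander, not part of the job: white pot of swabs, 58 mm across, 84 mm high, standing; origin at the centre of its underside
- stand_key: bystander, not part of the job: flat grey key with a small knob, 34 x 78 x 18 mm, lying; origin at the centre of its underside
- screwdriver: bystander, not part of the job: red-handled driver, 165 mm long, 22 mm thick, lying between pail and scale; origin at the centre of its underside
- hex_key: bystander, not part of the job: hexagon key, 29 x 89 x 9 mm, lying; origin at the centre of its underside
- marker: bystander, not part of the job: felt marker, 130 mm long, 16 mm thick, lying; origin at the centre of its underside
- caliper: bystander, not part of the job: vernier caliper, 163 mm long, 11 mm thick, lying in front of the scale; origin at the centre of its underside
- mouse: bystander, not part of the job: black mouse, 104 x 58 x 40 mm; origin at the centre of its underside

How it is judged:
By the outcome, as a careful person would: the job done as asked, in the order asked, and still so for the second after the job is handed in, with the robot touching nothing.
It also fails if it takes over 70 s, if anything falls off the work surface, if the arm or the gripper's body presses on something with over 40 N, if the wrist force passes 120 N, or if a joint passes its speed limit or range.

## Robot

A 7-joint arm with a two-finger parallel gripper is mounted at the origin on a cart in front of the work surface, level with it; the furniture and walls round the work are solid. World frame = base frame: x ahead of the robot, y to its left, z up, the work surface at z = 0. Lengths are in mm, angles in rad, forces in N, time in s.
With the tool pointing down it reaches from about 400 to 925 mm from the base axis. Payload 5.6 kg.
Tool frame: the origin (TCP) lies at the very end of the fingers, on their centre line; the grasp point (between the pads) lies 19 mm behind it; z points along the fingers, x is the direction in which the jaws open and shut, and the axes are right-handed (so a half turn about z gives the same grasp; the last joint's range is limited). The gripper opens to 85 mm and grips with 20 to 120 N. Pads are 22 mm wide; open, the fingers measure 114 mm over their backs; the gripper's body (76 mm by 85 mm) begins 54 mm behind the grasp point. The pads swing forward as they close: fully open they stand 13 mm farther back than shut.
Start: joints at [1.171, 0.468, -0.012, 1.603, 0.006, 1.071, -0.056], TCP at [226.99, -609.085, 206.69] pointing down, gripper open.
Joint ranges: [-2.53, 2.53], [-0.31, 2.02], [-1.57, 1.55], [0.28, 2.44], [-1.29, 4.43], [0.15, 1.84], [-2.92, 2.92]. Speed limits (rad/s): [2.57, 2.57, 3.14, 3.14, 3.14, 3.14, 3.14].

## Interface

Orientations are given as a rotation vector (axis times angle).
In Python, from workcell import env gives the robot as it stands.
- The arm moves only by the shell command python3 -m jog 'ROWS' [FORCE]. ROWS is a JSON object of lists of equal length, an entry for each row: "xyz": the shift along the tool's x, y, z each as a share of 0.3 m, from -1 to 1, a list of three; "twist": the turn about the tool's z as a share of 90 degrees, from -1 to 1; "gripper": the opening, from 0 (shut) to 1 (fully open). In form: {"xyz": [[dx, dy, dz], ...], "twist": [twist, ...], "gripper": [gripper, ...]}. A call has 1 to 12 rows; each row is the pose to reach, as a shift and turn from the pose commanded when the call began, along the tool's axes at that moment; what a row does not reach only later rows make up. A row lasts 1/10 s, in which the tool goes at most 50 mm and 8.59 degrees, less where a joint would pass 70% of its speed; a pose out of reach is approached as far as the arm can. A call with a number of a shift or a turn outside -1 to 1 is refused whole. A call with a gripper value outside its range is refused whole. The fingers move at their own pace and stop on an object; FORCE is the grip in N (left out, the last holds). Time passes only in rows, so rows that repeat a pose let the fingers close. It gives the time, the measured TCP pose, the force and the opening at its end, in the units of the state.
- env.get_obs(): the state, without advancing time (a new reading comes with each control period).
- env.get_image(name): name is "scene" or "top" or "wrist"; returns (picture, depth): 480x640x3 uint8, red, green, blue; 480x640 float32, mm along the optical axis (not along the pixel's ray), 0 where there is no reading.
- env.calibration(name): a dict with "K" (3x3 intrinsics, pixels), "dist_coeffs" ([k1, k2, p1, p2, k3] as OpenCV has them; the pictures are not rectified), "T" (4x4, takes a point from camera to world coordinates); the wrist camera has in their place "T_tool_cam" (4x4, takes a point from camera to tool coordinates, whose origin is the TCP and whose axes are the tool frame's). Camera axes: x right, y down, z forward; pixel columns grow to the right and rows downward; lengths in mm; the calibration is good to about 2 mm. A picture is of the moment at which its call begins: read the wrist's pose just before it. calibration takes no time and is no camera call.
- env.close_job(): hands the job in, once; it reports no verdict.
The state is a dict: "t": time; "q": joint angles; "dq": joint speeds; "tau": joint torques, N m; "position": TCP position; "orientation": TCP orientation; "wrist_force": force on the tool from outside, world axes, zero at the start; "moment": the same for the moment, N m; "grip_width": opening from 0.0 (shut) to 1.0 (fully open).
Only numpy, scipy, OpenCV 4.12 (cv2) and the standard library are available. Lean on these libraries where they do the work, as an engineer would, in place of code of your own. Each camera call takes 0.05 s, during which the arm holds its last target.

## Working session

There is one attempt and no reset: what is moved stays moved. The work goes in short steps, Python scripts to look and compute and a shell command to move; the robot and the scene stay as the last step left them, time stands still between calls to the robot, and variables do not carry over. Pictures are saved under pics/ and viewed, and the job is handed in when it is done.

```bash
ls; mkdir -p pics
cat > h.py <<'E'
import numpy as np,cv2
from workcell import env
def save(name,fn):
    im,d=env.get_image(name); cv2.imwrite('pics/'+fn+'.png',im[:,:,::-1]); np.savez('pics/'+fn+'.npz',im=im,d=d); return im,d
E
python3 - <<'E'
from h import *
np.set_printoptions(suppress=True,precision=4)
for n in ['scene','top','wrist']:
    save(n,n+'0'); c=env.calibration(n); print(n,c)
print(env.get_obs())
E
```

```text
pics
scene {'K': array([[546.6074,   0.    , 313.4917],
       [  0.    , 546.6074, 232.0149],
       [  0.    ,   0.    ,   1.    ]]), 'dist_coeffs': array([-0.1547,  0.    ,  0.    ,  0.    ,  0.    ]), 'T': array([[  -0.7258,   -0.344 ,    0.5957, -159.5788],
       [  -0.6877,    0.3829,   -0.6168,  776.9474],
       [  -0.0159,   -0.8573,   -0.5145,  779.5337],
       [   0.    ,    0.    ,    0.    ,    1.    ]])}
top {'K': array([[589.3084,   0.    , 321.4341],
       [  0.    , 589.3084, 241.5517],
       [  0.    ,   0.    ,   1.    ]]), 'dist_coeffs': array([0.007, 0.   , 0.   , 0.   , 0.   ]), 'T': array([[   0.0233,   -0.9921,    0.1235,  401.5784],
       [  -0.9996,   -0.0215,    0.0154,   33.6124],
       [  -0.0126,   -0.1238,   -0.9922, 1347.8066],
       [   0.    ,    0.    ,    0.    ,    1.    ]])}
wrist {'K': array([[331.5226,   0.    , 320.2127],
       [  0.    , 331.5226, 243.9771],
       [  0.    ,   0.    ,   1.    ]]), 'dist_coeffs': array([-0.0598,  0.    ,  0.    ,  0.    ,  0.    ]), 'T_tool_cam': array([[   1.    ,   -0.0007,   -0.0001,    0.7685],
       [   0.0007,    0.9627,    0.2707,  -67.6477],
       [  -0.0001,   -0.2707,    0.9627, -166.8577],
       [   0.    ,    0.    ,    0.    ,    1.    ]])}
{'t': 0.15, 'q': array([ 1.171 ,  0.4682, -0.0116,  1.6034,  0.006 ,  1.0714, -0.0563]), 'dq': array([ 0.0012, -0.002 , -0.0022, -0.0045, -0.0017, -0.0029, -0.    ]), 'tau': array([  0.0015, -53.2795,   0.022 , -25.1555,   0.0115,   0.0056,
        -0.    ]), 'position': array([ 226.8144, -608.6587,  205.9628]), 'orientation': array([-2.5798,  1.7916,  0.0019]), 'wrist_force': array([ 0.2202, -1.1403, -0.643 ]), 'moment': array([0.0583, 0.0432, 0.0209]), 'grip_width': 1.0003340091751325}
```

View pics/scene0.png

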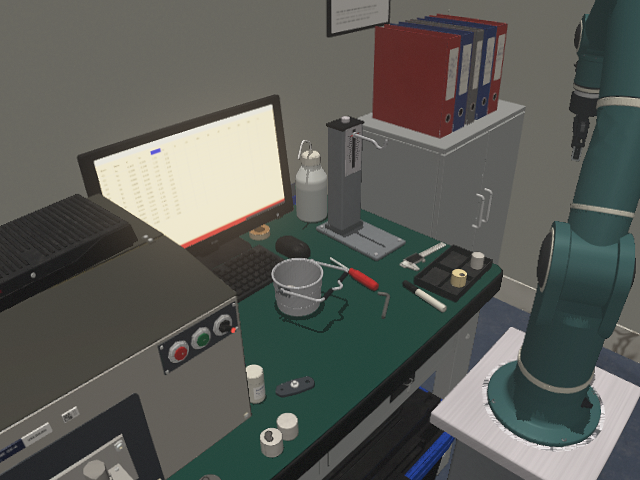

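View pics/top0.png

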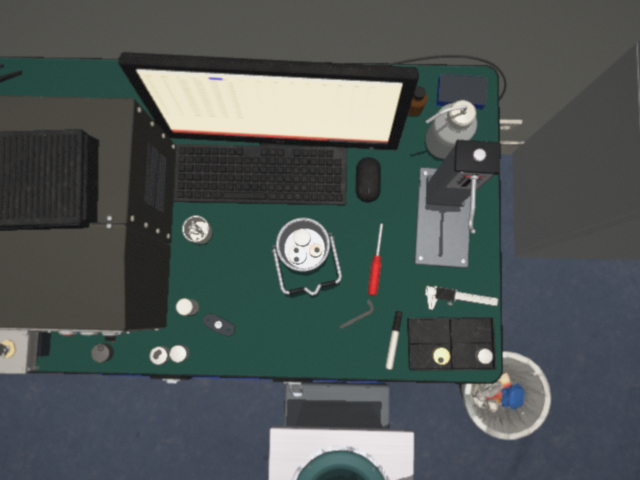

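View pics/wrist0.png

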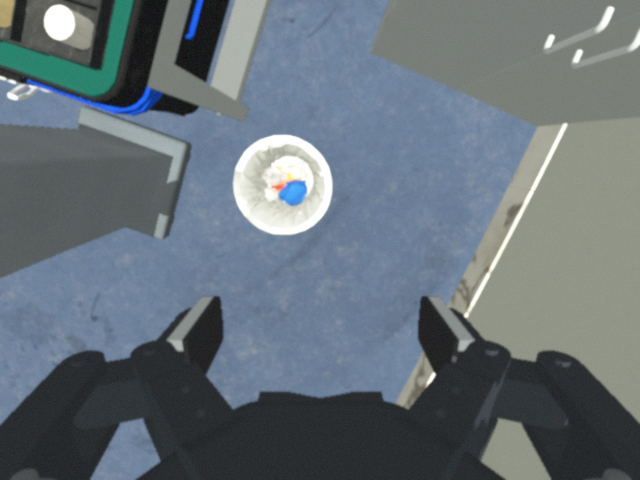

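The top view shows the pail near (303,245). Its bail lies toward the robot with the crimp near (313,291). The scale's hook is near (473,230), with the housing at (470,160). Next I'll enlarge these.

```bash
cat >> h.py <<'E'
from scipy.spatial.transform import Rotation as R
def camT(name,obs=None):
    c=env.calibration(name)
    if 'T' in c: return c,np.array(c['T'])
    obs=obs or env.get_obs()
    T=np.eye(4);T[:3,:3]=R.from_rotvec(obs['orientation']).as_matrix();T[:3,3]=obs['position']
    return c,T@np.array(c['T_tool_cam'])
def rays(c,T,uv):
    uv=np.asarray(uv,float).reshape(-1,1,2)
    n=cv2.undistortPoints(uv,np.array(c['K']),np.array(c['dist_coeffs']))[:,0]
    return np.c_[n,np.ones(len(n))]@T[:3,:3].T, T[:3,3]
def onplane(c,T,uv,z):
    d,o=rays(c,T,uv); return o+d*((z-o[2])/d[:,2])[:,None]
def tri(list_):  # [(c,T,uv)] -> point, residual
    A=np.zeros((3,3));b=np.zeros(3);L=[]
    for c,T,uv in list_:
        d,o=rays(c,T,[uv]);d=d[0]/np.linalg.norm(d[0]);P=np.eye(3)-np.outer(d,d);A+=P;b+=P@o;L.append((P,o))
    x=np.linalg.solve(A,b); return x,[np.linalg.norm(P@(x-o)) for P,o in L]
def cloud(c,T,d):
    v,u=np.mgrid[0:480,0:640]; r,o=rays(c,T,np.c_[u.ravel(),v.ravel()])
    return (o+r*d.reshape(-1,1)).reshape(480,640,3)
def proj(c,T,p):
    Ti=np.linalg.inv(T);p=np.asarray(p,float).reshape(-1,3)
    return cv2.projectPoints(p,cv2.Rodrigues(Ti[:3,:3])[0],Ti[:3,3],np.array(c['K']),np.array(c['dist_coeffs']))[0][:,0]
E
python3 - <<'E'
from h import *
t=cv2.imread('pics/top0.png'); s=cv2.imread('pics/scene0.png')
a=cv2.resize(t[205:305,255:355],(400,400),interpolation=cv2.INTER_CUBIC)
b=cv2.resize(t[135:275,405:505],(286,400),interpolation=cv2.INTER_CUBIC)
cv2.imwrite('pics/c1.png',np.hstack([a,b]))
a=cv2.resize(s[245:335,255:360],(467,400),interpolation=cv2.INTER_CUBIC)
b=cv2.resize(s[105:265,310:410],(250,400),interpolation=cv2.INTER_CUBIC)
cv2.imwrite('pics/c2.png',np.hstack([a,b]))
E
```

```text
(no output)
```

View pics/c1.png

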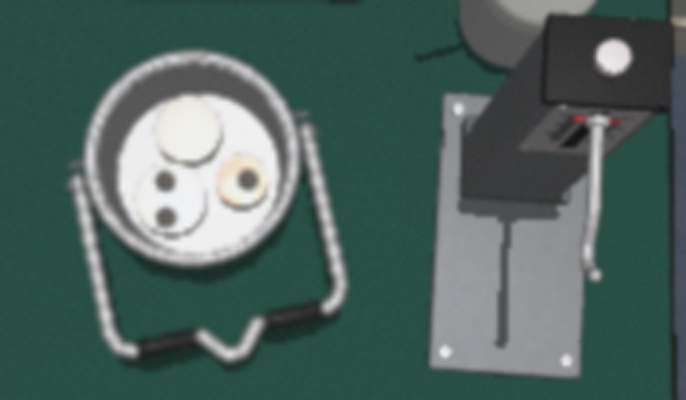

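View pics/c2.png

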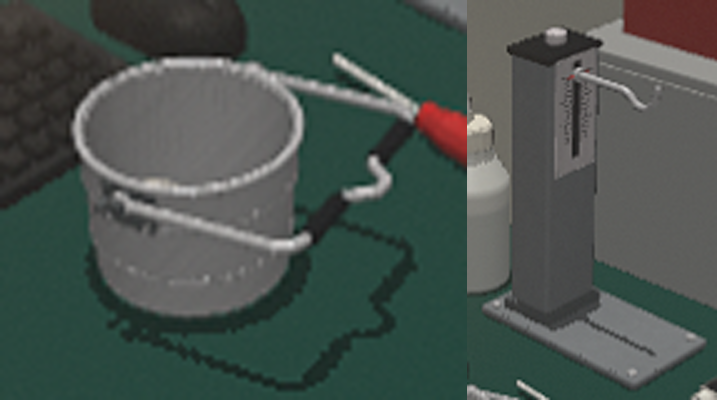

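Run:
```python
from h import *
np.set_printoptions(suppress=True,precision=2)
c,T=camT('top'); z=np.load('pics/top0.npz');d=z['d'];P=cloud(c,T,d)
cs,Ts=camT('scene');Ps=cloud(cs,Ts,np.load('pics/scene0.npz')['d'])
sl=onplane(c,T,[(297,291),(328.75,283.5),(313.25,293.75)],78+3); print('sleevesL/R?,crimp',sl)
ax=sl[0]-sl[1];print('y axis yaw',np.arctan2(ax[1],ax[0]),np.linalg.norm(ax))
# hinge ears
e=onplane(c,T,[(255+72/4,205+170/4),(255+304/4,205+118/4)],78);print('ears',e,e.mean(0),np.linalg.norm(e[0]-e[1]),np.arctan2(*(e[0]-e[1])[[1,0]]))
# rim
m=(P[...,2]>80)&(P[...,2]<95);m[:, :260]=0;m[:,350:]=0;m[:200]=0;m[285:]=0
q=P[m];print(m.sum(),q.mean(0));
f=lambda x:0
A=np.c_[2*q[:,:2],np.ones(len(q))];s=np.linalg.lstsq(A,(q[:,:2]**2).sum(1),rcond=None)[0];print('rim c',s[:2],np.sqrt(s[2]+s[0]**2+s[1]**2))
# screws plate
S=[(458,107),(445,352),(566,360)]
pl=onplane(c,T,[(405+(u-400)/2.86,135+v/2.86) for u,v in S],13);print('screws',pl, np.arctan2(*(pl[0]-pl[1])[[1,0]]),np.arctan2(*(pl[1]-pl[2])[[1,0]]), [np.linalg.norm(pl[0]-pl[1]),np.linalg.norm(pl[1]-pl[2])])
def U(u,v):return (405+(u-400)/2.86,135+v/2.86)
def V(u,v):return (310+(u-467)/2.5,105+v/2.5)
print('tip',tri([(c,T,U(595,276)),(cs,Ts,V(657,90))]))
print('saddle',tri([(c,T,U(588,262)),(cs,Ts,V(640,105))]))
print('root',tri([(c,T,U(598,122)),(cs,Ts,V(574,76))]))
for u,v in [(472,229),(472,222),(472,205),(473,190)]: print(P[v,u])
```

```text
sleevesL/R?,crimp [[451.29 103.17  81.  ]
 [468.9   35.44  81.  ]
 [446.21  68.17  81.  ]]
y axis yaw 1.82506473040524 69.98340931230018
ears [[544.37 158.14  78.  ]
 [575.57  32.86  78.  ]] [559.97  95.5   78.  ] 129.09665345915585 1.8148375902678104
721 [535.77  82.84  85.14]
rim c [533.28  84.37] 65.10777840703557
screws [[ 733.93 -181.87   13.  ]
 [ 534.87 -171.9    13.  ]
 [ 530.62 -267.51   13.  ]] -0.05001901197505328 1.5263892470065026 [np.float64(199.309732843024), np.float64(95.69951592147505)]
tip (array([ 557.19, -220.81,  298.56]), [np.float64(1.1836015340123078), np.float64(1.1836015340122725)])
saddle (array([ 571.35, -219.11,  279.82]), [np.float64(4.284170064068566), np.float64(4.284170064068758)])
root (array([ 660.83, -225.59,  284.7 ]), [np.float64(3.3210899354168713), np.float64(3.321089935416945)])
[ 559.98 -218.25  303.54]
[ 576.66 -224.3   278.87]
[ 605.45 -221.05  293.37]
[ 632.98 -222.88  294.21]
```

```bash
cat >> h.py <<'E'
def pose():
    o=env.get_obs(); M=R.from_rotvec(o['orientation']).as_matrix(); return o,np.array(o['position']),M,np.degrees(np.arctan2(M[1,0],M[0,0]))
def go(tgt,yaw=None):
    o,p,M,y=pose(); d=M.T@(np.array(tgt)-p)/300
    tw=0 if yaw is None else -((yaw-y+180)%360-180)/90
    print('at',p.round(1),'yaw',round(y,2),'-> xyz',d.round(4),'twist',round(tw,4),'F',np.round(o['wrist_force'],2),'grip',round(o['grip_width'],3),'t',round(o['t'],2))
E
python3 - <<'E'
from h import *
go([226,-609,320]); go([470,35,300],14);
E
```

```text
at [ 226.8 -608.7  206. ] yaw -69.56 -> xyz [-0.0004  0.003  -0.3801] twist 0 F [ 0.22 -1.14 -0.64] grip 1.0 t 0.15
at [ 226.8 -608.7  206. ] yaw -69.56 -> xyz [-1.7277 -1.5089 -0.3113] twist -0.9284 F [ 0.22 -1.14 -0.64] grip 1.0 t 0.15
```

```bash
python3 -m jog '{"xyz":[[0,0,-0.16],[0,0,-0.32],[-0.12,-0.1,-0.32],[-0.24,-0.2,-0.32],[-0.36,-0.3,-0.32],[-0.48,-0.4,-0.32],[-0.6,-0.52,-0.32],[-0.72,-0.64,-0.32],[-0.84,-0.74,-0.32],[-0.86,-0.75,-0.32]],"twist":[0,0,0,0,0,0,0,0,0,0],"gripper":[1,1,1,1,1,1,1,1,1,1]}' ; python3 -c "
from h import *
go([470,35,300],14)"
```

```text
t: 1.15
position: [350.0, -283.1, 302.9]
orientation: [-2.587, 1.779, 0.0]
wrist_force: [0.7, -0.3, -0.9]
grip_width: 1.0
at [ 350.  -283.1  302.9] yaw -69.03 -> xyz [-0.8469 -0.7529  0.011 ] twist -0.9226 F [ 0.67 -0.29 -0.85] grip 1.0 t 1.15
```

```bash
python3 -m jog '{"xyz":[[-0.12,-0.1,0],[-0.24,-0.2,0],[-0.36,-0.3,0],[-0.48,-0.4,0],[-0.6,-0.52,0],[-0.72,-0.64,0],[-0.84,-0.74,0.01],[-0.85,-0.75,0.01],[-0.85,-0.75,0.01],[-0.85,-0.75,0.01],[-0.85,-0.75,0.01],[-0.85,-0.75,0.01]],"twist":[-0.08,-0.16,-0.25,-0.33,-0.42,-0.5,-0.6,-0.68,-0.77,-0.86,-0.92,-0.92],"gripper":[0.5,0.5,0.5,0.5,0.5,0.5,0.5,0.5,0.5,0.5,0.5,0.5]}'
python3 - <<'E'
from h import *
go([470,35,300],14)
o=env.get_obs(); np.savez('pics/w1pose.npz',p=o['position'],o=o['orientation']); save('wrist','w1')
E
```

```text
t: 2.35
position: [469.5, 28.2, 299.4]
orientation: [3.121, 0.361, -0.001]
wrist_force: [-0.0, 0.1, -0.0]
grip_width: 0.502
at [469.5  28.2 299.4] yaw 13.21 -> xyz [ 0.0067 -0.0217 -0.0019] twist -0.0088 F [-0.04  0.14 -0.02] grip 0.502 t 2.35
```

View pics/w1.png

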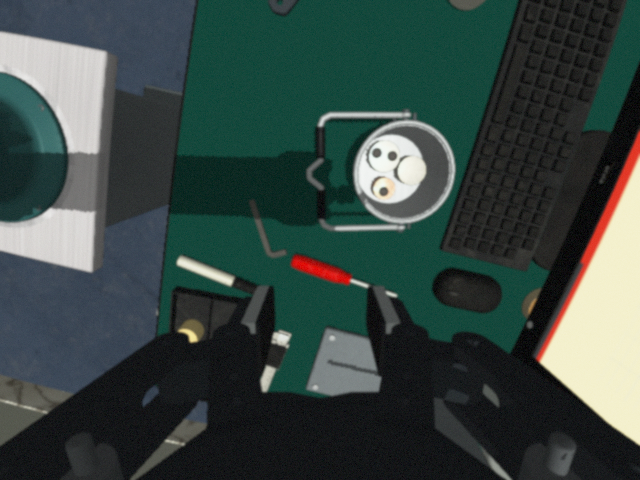

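Run:
```python
from h import *
im=cv2.imread('pics/w1.png')
cv2.imwrite('pics/w1c.png',cv2.resize(im[95:245,285:475],(760,600),interpolation=cv2.INTER_CUBIC))
```

```text
(no output)
```

View pics/w1c.png

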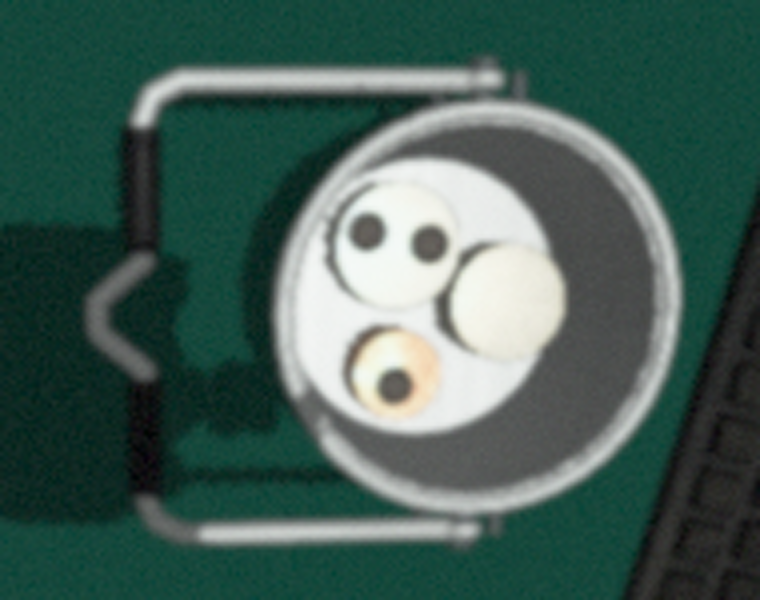

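Run:
```python
from h import *
np.set_printoptions(suppress=True,precision=2)
w=np.load('pics/w1pose.npz');o={'position':w['p'],'orientation':w['o']}
c,T=camT('wrist',o)
f=lambda u,v:(285+u/4-.375,95+v/4-.375)
P=onplane(c,T,[f(141,188),f(146,437),f(95,312),f(485,78),f(463,530)],78)
print(P); s=P[0]-P[1]; h=P[3]-P[4]
for v in(s,h):print(np.degrees(np.arctan2(v[1],v[0]))-90,np.linalg.norm(v))
ms=(P[0]+P[1])/2;mh=(P[3]+P[4])/2;v=mh-ms;print(ms,mh,np.linalg.norm(v),np.degrees(np.arctan2(v[1],v[0])))
# rim circle at z 85: left edge, right, top,bottom outer
E4=onplane(c,T,[f(275,300),f(682,305),f(478,98),f(478,515)],84);print(E4,E4.mean(0))
cl=cloud(c,T,np.load('pics/w1.npz')['d']);print(cl[142,320],cl[204,321],cl[172,309])
```

```text
[[450.41 103.96  78.  ]
 [467.91  35.55  78.  ]
 [445.36  67.45  78.  ]
 [536.47 154.91  78.  ]
 [567.21  30.05  78.  ]]
14.353061062095946 70.6198581911409
13.829608829242261 128.58659815398374
[459.16  69.75  78.  ] [551.84  92.48  78.  ] 95.42767029636059 13.777213905734351
[[494.27  82.76  84.  ]
 [607.91 108.74  84.  ]
 [534.79 148.49  84.  ]
 [568.48  36.42  84.  ]] [551.36  94.1   84.  ]
[450.7  103.36  87.64] [467.47  36.73  87.  ] [446.07  68.91  87.12]
```

Run:
```python
from h import *
w=np.load('pics/w1pose.npz');o={'position':w['p'],'orientation':w['o']}
c,T=camT('wrist',o);cl=cloud(c,T,np.load('pics/w1.npz')['d'])
print('desk',np.median(cl[60:100,250:300,2]),np.median(cl[60:100,400:440,2]))
go([467.6,36.3,125],13.9)
```

```text
desk 0.8349638419197447 0.8220858488301133
at [469.5  28.2 299.5] yaw 13.08 -> xyz [ 1.000e-04 -2.770e-02  5.815e-01] twist -0.0091 F [-0.61  0.2   0.29] grip 0.495 t 2.4
```

```bash
python3 -m jog '{"xyz":[[0,-0.028,0.1],[0,-0.028,0.25],[0,-0.028,0.4],[0,-0.028,0.5],[0,-0.028,0.55],[0,-0.028,0.58],[0,-0.028,0.58]],"twist":[-0.009,-0.009,-0.009,-0.009,-0.009,-0.009,-0.009],"gripper":[0.3,0.3,0.3,0.3,0.3,0.3,0.3]}'
python3 - <<'E'
from h import *
go([467.6,36.3,59],13.9)
o=env.get_obs(); np.savez('pics/w2pose.npz',p=o['position'],o=o['orientation']); save('wrist','w2')
E
```

```text
t: 3.1
position: [467.1, 36.7, 124.8]
orientation: [-3.118, -0.382, 0.003]
wrist_force: [-0.1, 0.0, 0.6]
grip_width: 0.3
at [467.1  36.7 124.8] yaw 13.97 -> xyz [0.0017 0.002  0.2195] twist 0.0008 F [-0.14  0.03  0.62] grip 0.3 t 3.1
```

View pics/w2.png

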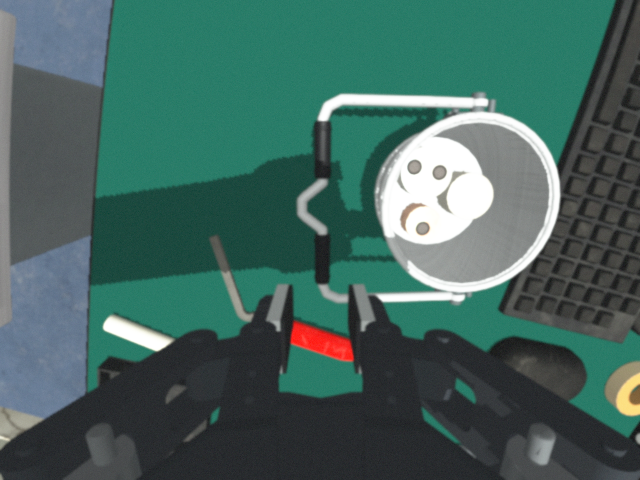

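The right sleeve shows at (322,258), the left at (323,148), and the crimp at (300,207). The fingers straddle column 320. Next I'll measure more finely.

Run:
```python
from h import *
np.set_printoptions(suppress=True,precision=2)
w=np.load('pics/w2pose.npz');o={'position':w['p'],'orientation':w['o']}
c,T=camT('wrist',o);z=np.load('pics/w2.npz');im=z['im'];cl=cloud(c,T,z['d'])
zz=cl[...,2]
hsv=cv2.cvtColor(im,cv2.COLOR_RGB2HSV)
for (a,b) in [((310,120),(335,180)),((310,232),(335,285))]:
    sub=np.zeros((480,640),bool);sub[a[1]:b[1],a[0]:b[0]]=True
    m=sub&(im.max(2)<55)&(zz>40)
    v,u=np.nonzero(m);print(m.sum(),u.mean(),v.mean(),u.min(),u.max(),v.min(),v.max(),'z',np.percentile(zz[m],[10,50,90]))
    for h in(78,82):print(h,onplane(c,T,[(u.mean(),v.mean())],h))
m=(zz>60)&(zz<110);m[:,:375]=0;m[300:]=0
print('rim z',np.percentile(zz[m],[5,50,95]))
print('bail arm z',zz[100:104,400],zz[206:210,299:303].max(),zz[297,400])
```

```text
513 321.65107212475635 155.69785575048732 314 331 122 177 z [85.58 87.38 88.63]
78 [[451.34  99.81  78.  ]]
82 [[451.32  99.86  82.  ]]
688 321.9287790697674 257.6875 314 330 234 282 z [85.78 87.71 88.91]
78 [[467.73  34.83  78.  ]]
82 [[467.4  36.1  82. ]]
rim z [62.42 82.36 87.4 ]
bail arm z [84.81 83.72 83.8  83.56] 291.7429163465699 82.79480944681683
```

```bash
python3 -m jog '{"xyz":[[0.001,0.002,0.05],[0.001,0.002,0.1],[0.001,0.002,0.15],[0.001,0.002,0.19],[0.001,0.003,0.213],[0.001,0.003,0.213]],"twist":[0,0,0,0,0,0],"gripper":[0.3,0.3,0.3,0.3,0.3,0.3]}'
python3 - <<'E'
from h import *
go([467.6,35.8,61],13.9)
o=env.get_obs(); np.savez('pics/w3pose.npz',p=o['position'],o=o['orientation']); save('wrist','w3')
E
```

```text
t: 3.75
position: [468.0, 36.1, 61.5]
orientation: [3.118, 0.384, -0.001]
wrist_force: [-0.2, -0.3, -0.3]
grip_width: 0.302
at [468.   36.1  61.5] yaw 14.04 -> xyz [-0.0015  0.0006  0.0017] twist 0.0015 F [-0.23 -0.31 -0.3 ] grip 0.302 t 3.75
```

View pics/w3.png

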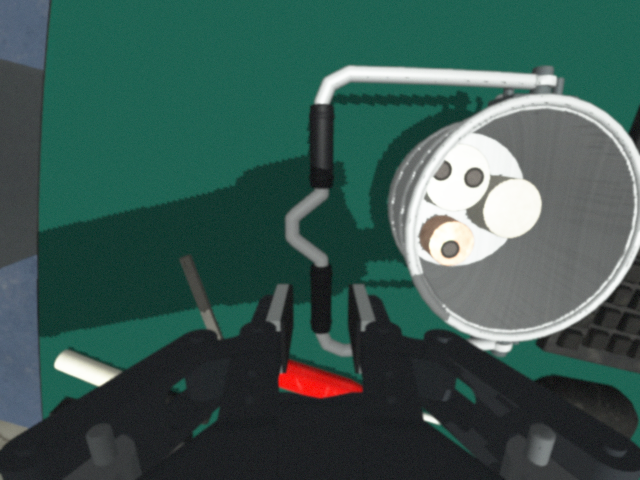

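Run:
```python
from h import *
c=env.calibration('wrist');T=np.array(c['T_tool_cam'])
for p in [(0,0,0),(0,0,-19),(0,-11,-19),(0,11,-19),(12,0,-19),(-12,0,-19),(12,-11,0)]: print(p,proj(c,T,[p]))
```

```text
(0, 0, 0) [[321.9261828  281.04362901]]
(0, 0, -19) [[322.12924776 295.8399369 ]]
(0, -11, -19) [[322.15145055 274.62482978]]
(0, 11, -19) [[322.10700498 316.20996533]]
(12, 0, -19) [[346.83940679 295.80182768]]
(-12, 0, -19) [[297.41512975 295.84339088]]
(12, -11, 0) [[344.53381457 261.72988316]]
```

```bash
python3 -m jog '{"xyz":[[-0.002,0.003,0],[-0.002,0.003,0],[-0.002,0.003,0],[-0.002,0.003,0],[-0.002,0.003,0],[-0.002,0.003,0],[-0.002,0.003,0],[-0.002,0.003,0]],"twist":[0,0,0,0,0,0,0,0],"gripper":[0.25,0.2,0.17,0.14,0.1,0.05,0.05,0.05]}' 40
python3 - <<'E'
from h import *
go([467.6,35.8,61],13.9)
save('top','t4'); save('wrist','w4')
E
```

```text
t: 4.6
position: [467.5, 35.1, 61.7]
orientation: [3.118, 0.384, -0.001]
wrist_force: [0.5, 0.2, -0.3]
grip_width: 0.05
at [467.5  35.1  61.7] yaw 14.05 -> xyz [ 0.001  -0.0023  0.0022] twist 0.0017 F [ 0.49  0.18 -0.31] grip 0.05 t 4.6
```

View pics/w4.png

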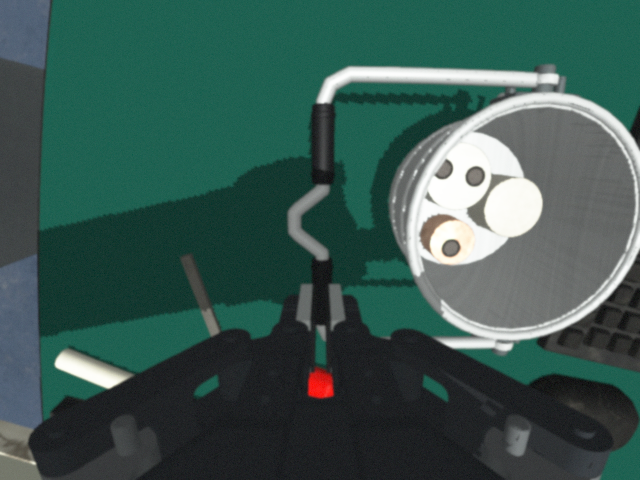

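Run:
```python
from h import *
im=cv2.imread('pics/w4.png')
cv2.imwrite('pics/w4c.png',cv2.resize(im[240:400,250:400],(560,600),interpolation=cv2.INTER_CUBIC))
```

```text
(no output)
```

View pics/w4c.png

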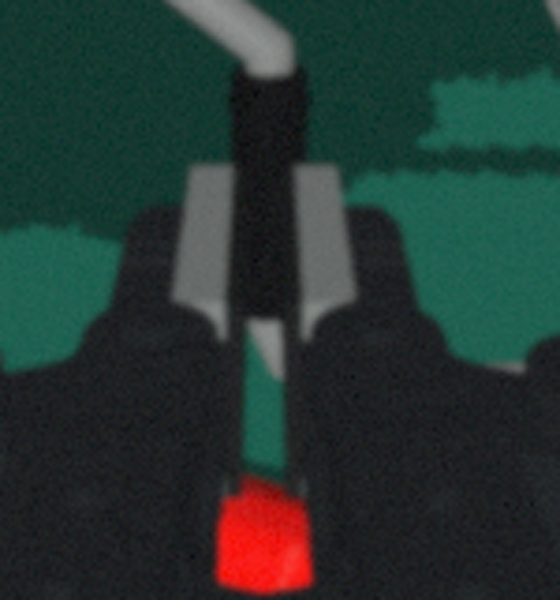

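```bash
python3 -m jog '{"xyz":[[0,0,0],[0,0,0],[0,0,0],[0,0,0]],"twist":[0,0,0,0],"gripper":[0,0,0,0]}' 60
python3 - <<'E'
from h import *
go([467.6,35.8,61],13.9)
E
```

```text
t: 5.1
position: [467.7, 35.1, 61.7]
orientation: [3.118, 0.384, -0.0]
wrist_force: [-0.6, -0.2, -0.2]
grip_width: 0.003
at [467.7  35.1  61.7] yaw 14.05 -> xyz [ 0.0001 -0.0023  0.0025] twist 0.0017 F [-0.58 -0.17 -0.17] grip 0.003 t 5.1
```

Run:
```python
from h import *
im,d=save('wrist','w5'); im=im[:,:,::-1]
cv2.imwrite('pics/w5c.png',np.hstack([cv2.resize(im[240:400,250:400],(375,400),interpolation=cv2.INTER_CUBIC),cv2.resize(im[50:390,180:550],(435,400))]))
im,d=save('scene','s5'); im=im[:,:,::-1]
cv2.imwrite('pics/s5c.png',cv2.resize(im[200:380,220:420],(667,600),interpolation=cv2.INTER_CUBIC))
```

```text
(no output)
```

View pics/w5c.png

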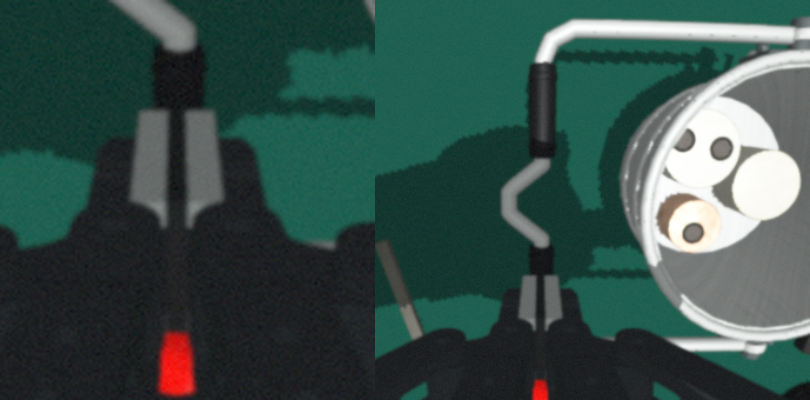

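View pics/s5c.png

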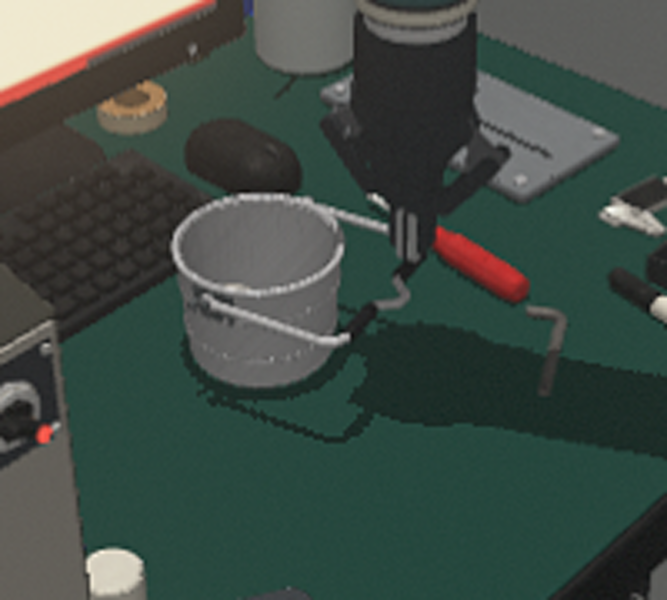

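Run:
```python
from h import *
np.set_printoptions(suppress=True,precision=1,linewidth=160)
c,T=camT('wrist');d=np.load('pics/w5.npz')['d'];cl=cloud(c,T,d)
print('wrist z');print(cl[255:345:6,300:342:3,2])
cs,Ts=camT('scene');d=np.load('pics/s5.npz')['d'];cls=cloud(cs,Ts,d)
# scene crop scale 3.333; sleeve visible left at (365,320)-> 
for u,v in [(365,318),(350,335),(405,268),(403,240),(398,255),(260,322)]:
    U=int(220+u/3.333);V=int(200+v/3.333);print((U,V),cls[V,U])
```

```text
wrist z
[[  1.3   1.7   1.1   1.2   1.3  78.7  79.4  81.5  80.3  78.8   1.    0.6  -0.9  -0. ]
 [ -0.    0.5   0.2   0.4  79.4  81.   81.5  81.8  81.7  81.8  80.   -0.4 228.6   0.8]
 [  1.7   1.2  -0.1   0.4 228.6  82.   82.7  82.6  82.3  82.6  80.2   0.7   0.3  -0. ]
 [  1.1  -0.    0.5   1.   80.8  81.4  82.2  82.7  81.8  82.2  79.9   1.1   0.6   1. ]
 [  1.7  -0.6   0.3  -0.4  80.6  82.1  83.   82.6  82.   82.9  80.9  -0.2  -0.3  -0.7]
 [  0.3  -0.5  91.3  91.6  90.9  91.3  91.6  90.9  91.7  93.   92.8  92.5   2.4   1.2]
 [  0.1  -0.8  98.5  98.1  98.6  98.   98.5  97.5  98.4  97.7  99.2  98.1  98.6   1.1]
 [ 96.5  94.9 104.5 104.  104.2 103.9 103.9 103.3 104.5 104.8 104.5 104.4 105.4  95.5]
 [102.2 101.3 109.7 109.9 109.  110.9 110.1 109.8 110.2 110.  108.7 109.2 110.  100.5]
 [106.8 106.2 114.8 114.3 115.1 116.4 115.4 115.6 114.6 115.2 114.6 116.  114.4 106.4]
 [111.8 119.4 120.1 120.  119.5 119.6 119.2 119.6 120.1 121.6 120.1 119.8 119.6 111.5]
 [128.2 126.7 125.8 123.1 123.3 123.5 123.5 123.7 124.  123.3 123.  124.4 125.5 126. ]
 [132.8 131.4 129.7 128.6 130.  123.3 123.7 123.3 123.2 130.2 129.4 129.8 130.1 133. ]
 [133.9 133.9 133.8 133.6 133.4 125.2 123.2 124.  124.7 133.5 134.1 133.7 133.7 134.1]
 [137.  137.3 136.  136.8 137.7 129.1 123.1 124.5 123.1 132.3 138.1 137.2 136.9 137.4]]
(329, 295) [450.8 101.7  79.4]
(325, 300) [447.1 118.1  77.6]
(341, 280) [461.2  51.7  86.1]
(340, 272) [467.5  48.  102.2]
(339, 276) [471.4  46.6  89.1]
(298, 296) [496.1 148.1  79.7]
```

The fingers shut above the sleeve. Wrist depth puts the sleeve top at z≈82 and the pad ends at z≈89, while the reported TCP is at 62. So the real finger ends sit about 27 mm behind the reported TCP. I'll reopen and go lower.

```bash
python3 -m jog '{"xyz":[[0,0,0],[0,0,0],[0,0,0],[0,0,0],[0,0,0],[0,0,0.03],[0,0,0.06],[0,0,0.085],[0,0,0.085]],"twist":[0,0,0,0,0,0,0,0,0],"gripper":[0.3,0.3,0.3,0.3,0.3,0.3,0.3,0.3,0.3]}' 40
python3 - <<'E'
from h import *
np.set_printoptions(suppress=True,precision=1,linewidth=160)
go([467.6,35.8,61],13.9)
c,T=camT('wrist');im,d=save('wrist','w6'); cl=cloud(c,T,d)
print(cl[240:350:6,270:370:6,2])
im=im[:,:,::-1]
cv2.imwrite('pics/w6c.png',np.hstack([cv2.resize(im[240:400,240:400],(400,400),interpolation=cv2.INTER_CUBIC),cv2.resize(im[50:390,180:550],(435,400))]))
E
```

```text
t: 6.1
position: [466.6, 35.1, 34.8]
orientation: [-3.118, -0.385, 0.005]
wrist_force: [-0.1, -0.2, -0.1]
grip_width: 0.3
at [466.6  35.1  34.8] yaw 14.06 -> xyz [ 0.  -0.  -0.1] twist 0.0018 F [-0.1 -0.2 -0.1] grip 0.3 t 6.1
[[ -0.2   1.    0.5  80.1  81.4   0.2   0.4  -0.4   0.9   0.6   1.3   0.8   0.5   1.2  -0.1  -0.2   2.2]
 [  0.1   0.8  -0.3  80.5  80.8  78.2  -0.2   0.5   0.7  -0.    1.8   0.5   1.1   0.9   0.    0.5   0.8]
 [  0.8   0.5   1.5  79.   80.4  80.9  79.3   1.4   0.5   0.1   0.5   1.1   0.4  -0.    0.3   1.8   0.7]
 [  0.1   1.1  -0.3   0.7  78.7  80.9  80.6  80.3   1.8   0.    0.3  -0.    0.7  -0.5   1.4   0.5   0.1]
 [  1.7   1.6   0.4   0.1   1.2   0.1  81.1  80.6  79.7  77.4   0.8   0.9   0.8   0.1  -0.2   1.1   1.2]
 [  1.3   0.1   0.6   1.6   0.7   0.3   1.   80.   80.7  80.8  80.4   0.4   1.2   0.8  -0.4   0.6   0.7]
 [  0.6  -0.6   0.5   1.    0.4   1.    1.4   1.2  79.4  80.   79.3   0.    0.9   1.3   0.9   1.5   2.1]
 [  1.1   0.2   2.3   0.2   0.2   0.2   1.5  78.3  80.8  81.2  81.2  78.4   0.1   0.2   0.3   0.4   0.8]
 [  1.9  68.2  67.9  67.5   1.2   
[... 421 characters left out ...]
.5 201.7  77.8  82.   82.9  81.7   2.    1.   62.   85.9  90.2  90.5]
 [ 95.4  95.2  95.2  83.6   2.4   0.5   1.7  77.6  81.6  82.4  82.5   0.3  -0.1  62.   86.1  94.4  95.9]
 [101.2  96.2  96.7  83.5   0.1   0.2   0.5  78.7  81.4  83.   82.    0.9   0.3  61.9  88.1  96.4 101. ]
 [105.3 104.5  95.9  85.2   0.1   0.6   0.8  77.1  81.7  82.3  82.   -0.    0.7   0.8  89.4  97.1 105.7]
 [109.5 107.9  96.5  86.7   0.9   2.    1.4  77.6  82.9  83.   81.8   0.2   0.6  -0.2  88.6  97.6 108.6]
 [112.  112.9  97.   86.6   0.4   0.3   1.6  79.2  81.2  82.3  82.3  78.8   0.3  -1.1  90.3  97.5 111.9]
 [115.2 115.5  96.4  87.7   1.    0.7   0.3  77.6  82.2  82.5  82.    0.2   0.6   0.5  94.1  97.6 115. ]]
```

View pics/w6c.png

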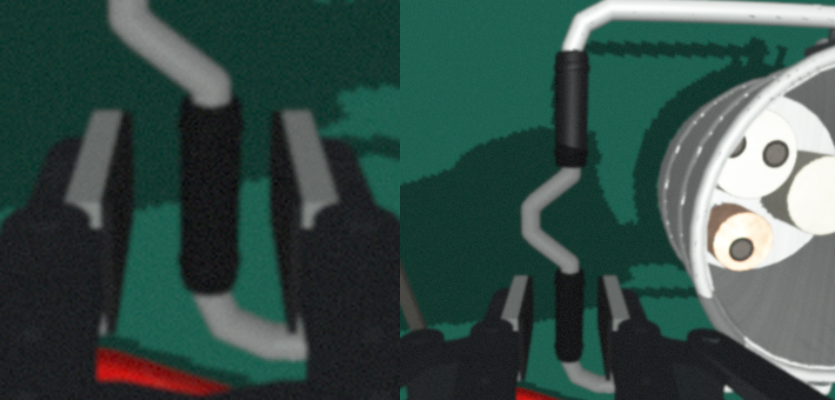

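```bash
python3 -m jog '{"xyz":[[0,0,0],[0,0,0],[0,0,0],[0,0,0],[0,0,0],[0,0,0],[0,0,0]],"twist":[0,0,0,0,0,0,0],"gripper":[0.25,0.2,0.16,0.12,0.08,0.04,0]}' 60
python3 - <<'E'
from h import *
np.set_printoptions(suppress=True,precision=1,linewidth=160)
go([467.6,35.8,61],13.9); print(env.get_obs()['moment'])
im,d=save('wrist','w7')
im=im[:,:,::-1]
cv2.imwrite('pics/w7c.png',np.hstack([cv2.resize(im[240:400,240:400],(400,400),interpolation=cv2.INTER_CUBIC),cv2.resize(im[50:390,180:550],(435,400))]))
E
```

```text
t: 6.85
position: [468.1, 35.1, 36.5]
orientation: [3.118, 0.384, 0.001]
wrist_force: [0.9, -0.7, 2.7]
grip_width: 0.087
at [468.1  35.1  36.5] yaw 14.04 -> xyz [-0.  -0.  -0.1] twist 0.0015 F [ 0.9 -0.7  2.7] grip 0.087 t 6.85
[-0.  -0.1  0. ]
```

View pics/w7c.png

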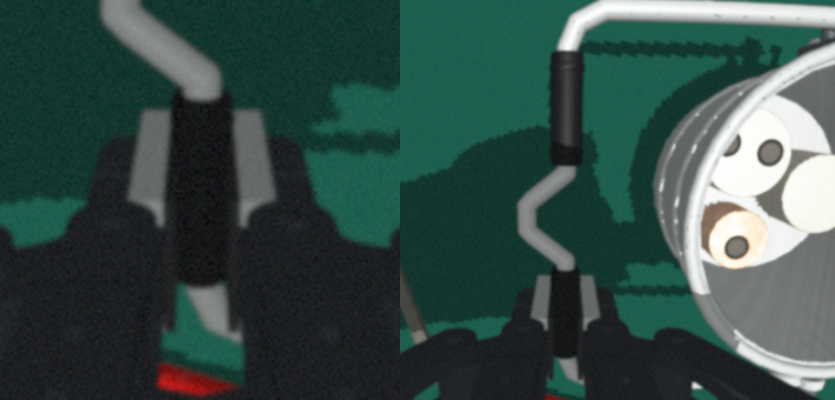

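```bash
python3 - <<'E'
import numpy as np
for a in range(0,90,15):
    print(a,[[round(95/300*(np.cos(np.radians(a))-np.cos(np.radians(b))),4),0,round(-95/300*(np.sin(np.radians(b))-np.sin(np.radians(a))),4)] for b in range(a+3,a+16,3)])
E
python3 -m jog '{"xyz":[[0.0004,0,-0.0166],[0.0017,0,-0.0331],[0.0039,0,-0.0495],[0.0069,0,-0.0658],[0.0108,0,-0.082],[0.0108,0,-0.082]],"twist":[0,0,0,0,0,0],"gripper":[0,0,0,0,0,0]}'
```

```text
0 [[np.float64(0.0004), 0, np.float64(-0.0166)], [np.float64(0.0017), 0, np.float64(-0.0331)], [np.float64(0.0039), 0, np.float64(-0.0495)], [np.float64(0.0069), 0, np.float64(-0.0658)], [np.float64(0.0108), 0, np.float64(-0.082)]]
15 [[np.float64(0.0047), 0, np.float64(-0.0159)], [np.float64(0.0102), 0, np.float64(-0.0315)], [np.float64(0.0166), 0, np.float64(-0.0468)], [np.float64(0.0237), 0, np.float64(-0.0618)], [np.float64(0.0316), 0, np.float64(-0.0764)]]
30 [[np.float64(0.0087), 0, np.float64(-0.0141)], [np.float64(0.0181), 0, np.float64(-0.0278)], [np.float64(0.0281), 0, np.float64(-0.041)], [np.float64(0.0389), 0, np.float64(-0.0536)], [np.float64(0.0503), 0, np.float64(-0.0656)]]
45 [[np.float64(0.012), 0, np.float64(-0.0114)], [np.float64(0.0246), 0, np.float64(-0.0222)], [np.float64(0.0378), 0, np.float64(-0.0323)], [np.float64(0.0514), 0, np.float64(-0.0417)], [np.float64(0.0656), 0, np.float64(-0.0503)]]
60 [[np.float64(0.0146), 0, np.float64(-0.0079)], [np.float64(0.0295), 0, np.float64(-0.015)], [np.float64(0.0449), 0, np.float64(-0.0214)], [np.float64(0.0605), 0, np.float64(-0.0269)], [np.float64(0.0764), 0, np.float64(-0.0316)]]
75 [[np.float64(0.0161), 0, np.float64(-0.0039)], [np.float64(0.0324), 0, np.float64(-0.0069)], [np.float64(0.0489), 0, np.float64(-0.0091)], [np.float64(0.0654), 0, np.float64(-0.0104)], [np.float64(0.082), 0, np.float64(-0.0108)]]
t: 7.5
position: [471.1, 35.7, 61.5]
orientation: [3.117, 0.384, 0.001]
wrist_force: [-0.9, -0.8, 0.3]
grip_width: 0.091
```

```bash
python3 -m jog '{"xyz":[[0.0047,0,-0.0159],[0.0102,0,-0.0315],[0.0166,0,-0.0468],[0.0237,0,-0.0618],[0.0316,0,-0.0764],[0.0316,0,-0.0764]],"twist":[0,0,0,0,0,0],"gripper":[0,0,0,0,0,0]}'
python3 - <<'E'
from h import *
go([0,0,0]);im,d=save('scene','s8'); im=im[:,:,::-1]
cv2.imwrite('pics/s8c.png',cv2.resize(im[200:380,220:420],(667,600),interpolation=cv2.INTER_CUBIC))
E
```

```text
t: 8.1
position: [480.3, 38.0, 84.4]
orientation: [3.117, 0.384, 0.0]
wrist_force: [-2.2, -1.9, 0.7]
grip_width: 0.093
at [480.3  38.   84.4] yaw 14.05 -> xyz [-1.5839 -0.2659  0.281 ] twist 0 F [-2.25 -1.87  0.74] grip 0.093 t 8.1
```

View pics/s8c.png

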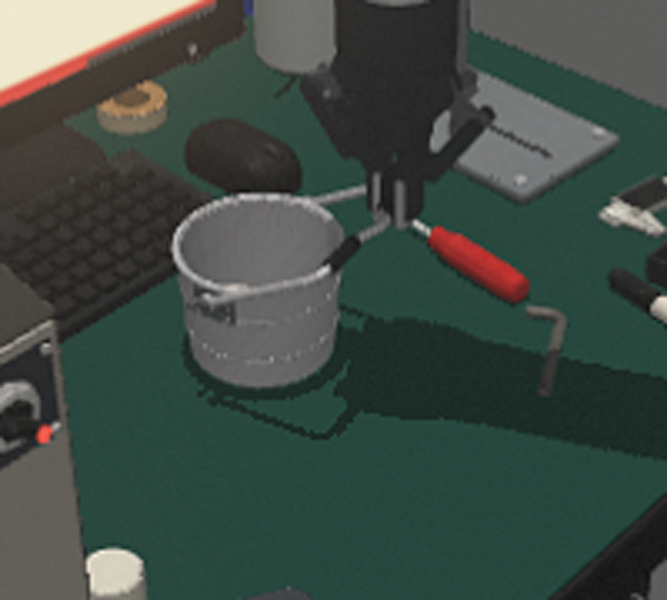

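```bash
python3 -m jog '{"xyz":[[0.006,0,-0.0151],[0.015,0,-0.0288],[0.025,0,-0.042],[0.0359,0,-0.0546],[0.0473,0,-0.0666],[0.0473,0,-0.0666]],"twist":[0,0,0,0,0,0],"gripper":[0,0,0,0,0,0]}'; python3 -m jog '{"xyz":[[0,0,0]],"twist":[0],"gripper":[0]}'
```

```text
t: 8.75
position: [494.7, 41.8, 104.4]
orientation: [3.118, 0.384, 0.002]
wrist_force: [0.7, -1.3, -0.5]
grip_width: 0.091
t: 8.85
position: [494.3, 41.6, 104.0]
orientation: [3.118, 0.384, 0.001]
wrist_force: [0.8, 0.5, -0.4]
grip_width: 0.09
```

```bash
python3 -m jog '{"xyz":[[0.012,0,-0.0114],[0.0246,0,-0.0222],[0.0378,0,-0.0323],[0.0514,0,-0.0417],[0.0656,0,-0.0503],[0.0656,0,-0.0503]],"twist":[0,0,0,0,0,0],"gripper":[0,0,0,0,0,0]}'; python3 -m jog '{"xyz":[[0,0,0]],"twist":[0],"gripper":[0]}'
```

```text
t: 9.45
position: [513.7, 46.4, 119.3]
orientation: [3.118, 0.384, 0.001]
wrist_force: [-1.1, -1.8, 0.4]
grip_width: 0.089
t: 9.55
position: [513.4, 46.2, 119.1]
orientation: [3.118, 0.384, 0.001]
wrist_force: [-0.2, -1.3, 0.6]
grip_width: 0.087
```

```bash
python3 -m jog '{"xyz":[[0.0146,0,-0.0079],[0.0295,0,-0.015],[0.0449,0,-0.0214],[0.0605,0,-0.0269],[0.0764,0,-0.0316],[0.0764,0,-0.0316]],"twist":[0,0,0,0,0,0],"gripper":[0,0,0,0,0,0]}'; python3 -m jog '{"xyz":[[0,0,0]],"twist":[0],"gripper":[0]}'
```

```text
t: 10.15
position: [536.4, 52.0, 128.8]
orientation: [3.118, 0.384, 0.003]
wrist_force: [-0.7, -2.5, 3.9]
grip_width: 0.09
t: 10.25
position: [536.0, 51.8, 128.7]
orientation: [3.118, 0.384, 0.002]
wrist_force: [0.5, -2.5, 3.1]
grip_width: 0.093
```

```bash
python3 -m jog '{"xyz":[[0,0.001,-0.004],[0,0.002,-0.004]],"twist":[0,0],"gripper":[0,0]}'; python3 -m jog '{"xyz":[[0.0161,0,-0.0045],[0.0324,0,-0.0076],[0.0489,0,-0.01],[0.0654,0,-0.0115],[0.080,0,-0.012],[0.080,0,-0.012]],"twist":[0,0,0,0,0,0],"gripper":[0,0,0,0,0,0]}'
python3 - <<'E'
from h import *
go([0,0,0]);im,d=save('scene','s9'); im=im[:,:,::-1]
cv2.imwrite('pics/s9c.png',cv2.resize(im[200:380,220:420],(667,600),interpolation=cv2.INTER_CUBIC))
im,d=save('wrist','w9'); im=im[:,:,::-1]
cv2.imwrite('pics/w9.png',im)
E
```

```text
t: 10.45
position: [534.8, 52.0, 129.1]
orientation: [-3.117, -0.385, 0.001]
wrist_force: [0.4, 0.4, -2.6]
grip_width: 0.091
t: 11.05
position: [559.2, 57.6, 133.0]
orientation: [-3.118, -0.384, -0.0]
wrist_force: [-0.8, 0.1, -2.8]
grip_width: 0.091
at [559.2  57.6 133. ] yaw 14.06 -> xyz [-1.8548 -0.2663  0.443 ] twist 0 F [-0.76  0.07 -2.77] grip 0.091 t 11.05
```

View pics/s9c.png

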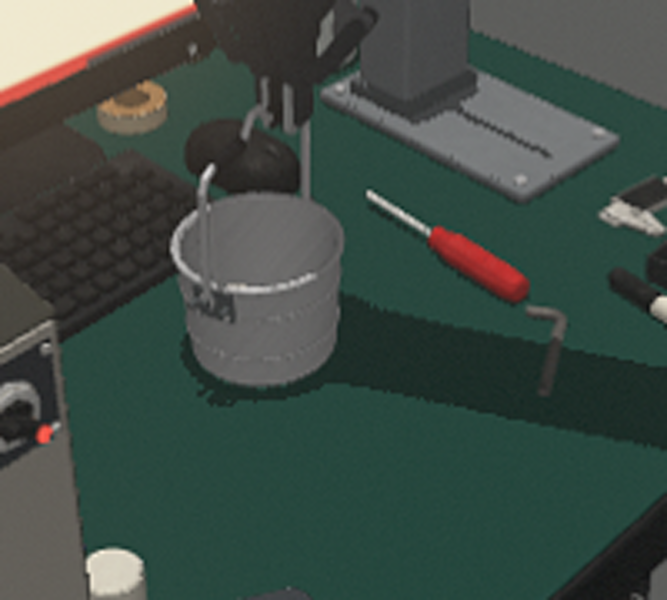

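View pics/w9.png

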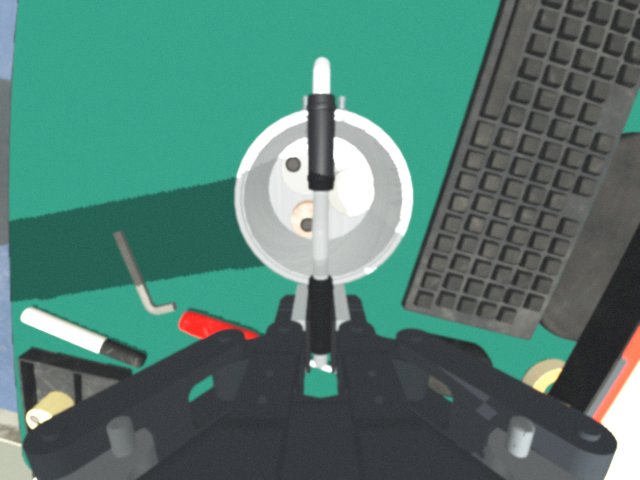

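```bash
python3 -m jog '{"xyz":[[0,0,0],[0,0,0],[0,0,-0.005],[0,0,-0.01],[0,0,-0.015],[0,0,-0.02],[0,0,-0.03],[0,0,-0.04],[0,0,-0.06],[0,0,-0.08],[0,0,-0.1],[0,0,-0.1]],"twist":[0,0,0,0,0,0,0,0,0,0,0,0],"gripper":[0,0,0,0,0,0,0,0,0,0,0,0]}' 120
python3 - <<'E'
from h import *
go([0,0,0]);im,d=save('scene','s10'); im=im[:,:,::-1]
print(env.get_obs()['moment'])
cv2.imwrite('pics/s10c.png',cv2.resize(im[180:360,220:420],(667,600),interpolation=cv2.INTER_CUBIC))
im,d=save('wrist','w10'); im=im[:,:,::-1]
E
```

```text
t: 12.35
position: [559.3, 57.5, 164.3]
orientation: [3.118, 0.384, 0.003]
wrist_force: [-0.2, -0.0, -4.7]
grip_width: 0.071
at [559.3  57.5 164.3] yaw 14.05 -> xyz [-1.8563 -0.2671  0.544 ] twist 0 F [-0.18 -0.   -4.72] grip 0.071 t 12.35
[-0.1313277  -0.12255855  0.0266693 ]
```

View pics/s10c.png

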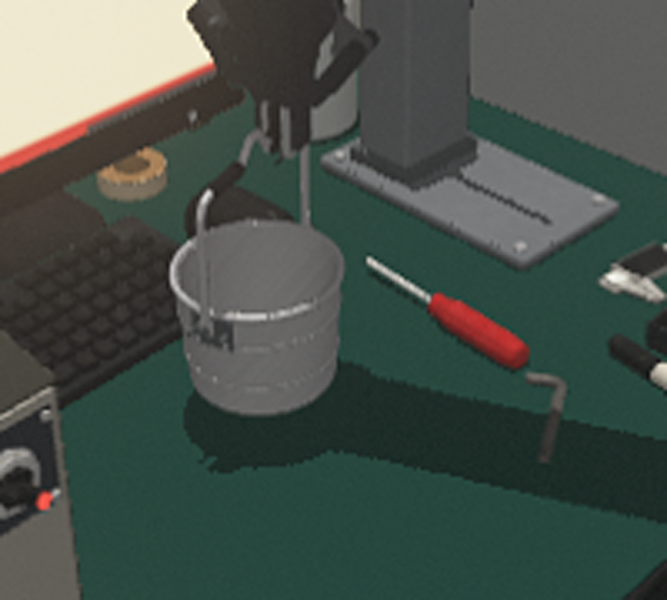

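View pics/w10.png

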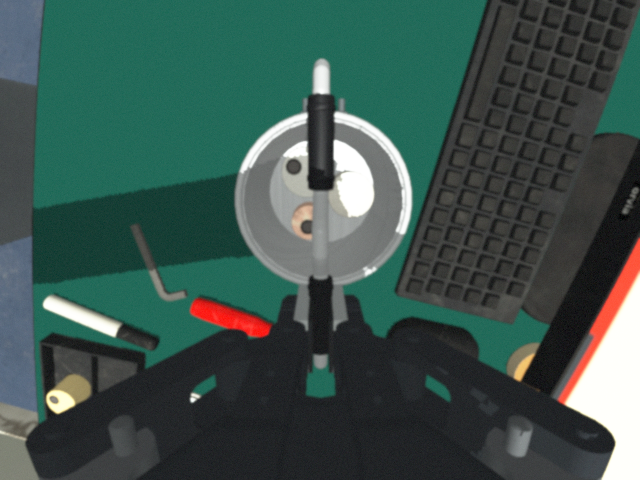

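Run:
```python
from h import *
go([490,40,264]); go([490,-245,264],-2.8)
```

```text
at [558.7  57.2 163.4] yaw 14.05 -> xyz [-2.360e-01  1.000e-04 -3.355e-01] twist 0 F [-0.06 -0.12 -4.96] grip 0.068 t 12.45
at [558.7  57.2 163.4] yaw 14.05 -> xyz [-0.4666  0.9217 -0.3354] twist 0.1872 F [-0.06 -0.12 -4.96] grip 0.068 t 12.45
```

```bash
python3 -m jog '{"xyz":[[-0.005,0,-0.02],[-0.015,0,-0.05],[-0.03,0,-0.09],[-0.055,0,-0.13],[-0.085,0,-0.17],[-0.115,0,-0.21],[-0.145,0,-0.25],[-0.175,0,-0.29],[-0.2,0,-0.315],[-0.22,0,-0.33],[-0.232,0,-0.335],[-0.236,0,-0.335]],"twist":[0,0,0,0,0,0,0,0,0,0,0,0],"gripper":[0,0,0,0,0,0,0,0,0,0,0,0]}'
python3 - <<'E'
from h import *
go([490,-245,264],-2.8)
E
```

```text
t: 13.65
position: [489.5, 39.9, 263.6]
orientation: [3.118, 0.384, -0.0]
wrist_force: [0.8, 0.2, -3.6]
grip_width: 0.07
at [489.5  39.9 263.6] yaw 14.04 -> xyz [-0.2287  0.9216 -0.0011] twist 0.1871 F [ 0.8   0.16 -3.64] grip 0.07 t 13.65
```

```bash
python3 -m jog '{"xyz":[[-0.002,0.008,0],[-0.006,0.024,0],[-0.012,0.048,0],[-0.02,0.08,0],[-0.03,0.12,0],[-0.04,0.16,0],[-0.052,0.208,0],[-0.064,0.256,0],[-0.076,0.304,0],[-0.088,0.352,0],[-0.1,0.4,0],[-0.112,0.448,0]],"twist":[0,0.003,0.008,0.015,0.023,0.032,0.042,0.052,0.062,0.072,0.082,0.092],"gripper":[0,0,0,0,0,0,0,0,0,0,0,0]}'
python3 - <<'E'
from h import *
go([490,-245,264],-2.8)
E
```

```text
t: 14.85
position: [489.9, -99.8, 263.6]
orientation: [3.138, 0.156, 0.0]
wrist_force: [-0.4, -1.0, -5.2]
grip_width: 0.075
at [489.9 -99.8 263.6] yaw 5.68 -> xyz [-0.0477  0.4816 -0.0012] twist 0.0943 F [-0.44 -1.04 -5.21] grip 0.075 t 14.85
```

```bash
python3 -m jog '{"xyz":[[-0.005,0.048,0],[-0.01,0.096,0],[-0.014,0.144,0],[-0.019,0.192,0],[-0.024,0.24,0],[-0.029,0.288,0],[-0.034,0.336,0],[-0.038,0.38,0],[-0.042,0.42,0],[-0.045,0.452,0],[-0.047,0.472,0],[-0.048,0.481,0]],"twist":[0.01,0.02,0.03,0.04,0.05,0.06,0.07,0.08,0.087,0.092,0.094,0.094],"gripper":[0,0,0,0,0,0,0,0,0,0,0,0]}'
python3 - <<'E'
from h import *
go([490,-245,264],-2.8)
save('top','t11');save('scene','s11')
o=env.get_obs(); np.savez('pics/w11pose.npz',p=o['position'],o=o['orientation']);im,d=save('wrist','w11')
t=cv2.imread('pics/top0.png')
a=cv2.imread('pics/t11.png')[130:290,390:530];b=cv2.imread('pics/s11.png')[80:280,290:470]
cv2.imwrite('pics/c11.png',np.hstack([cv2.resize(a,(394,450),interpolation=cv2.INTER_CUBIC),cv2.resize(b,(405,450),interpolation=cv2.INTER_CUBIC)]))
E
```

```text
t: 16.05
position: [490.1, -244.1, 263.5]
orientation: [-3.141, 0.075, 0.0]
wrist_force: [0.8, -0.4, -5.1]
grip_width: 0.07
at [ 490.1 -244.1  263.5] yaw -2.72 -> xyz [-0.      0.0031 -0.0016] twist 0.0008 F [ 0.78 -0.42 -5.07] grip 0.07 t 16.05
```

View pics/w11.png

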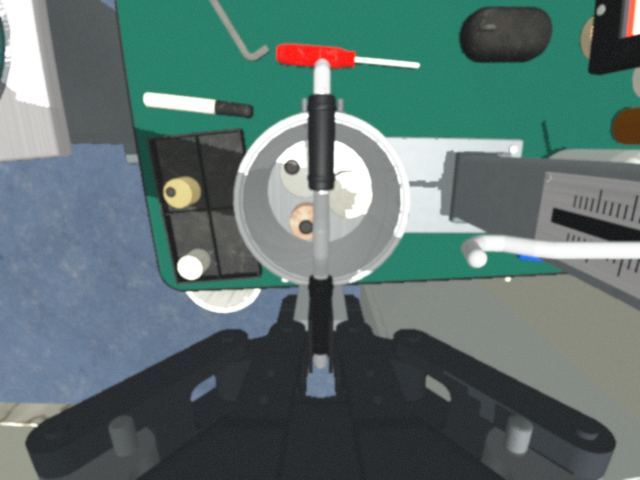

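View pics/c11.png

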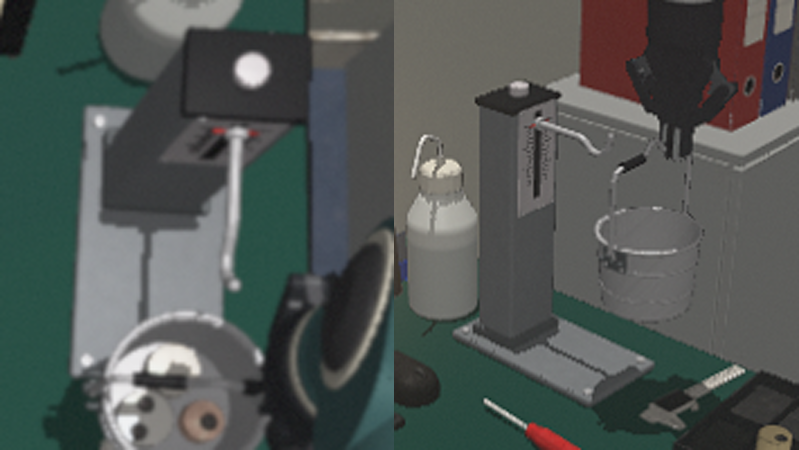

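```bash
cat > meas.py <<'E'
from h import *
np.set_printoptions(suppress=True,precision=1,linewidth=170)
def meas(fn):
    w=np.load(f'pics/{fn}pose.npz');o={'position':w['p'],'orientation':w['o']}
    c,T=camT('wrist',o);z=np.load(f'pics/{fn}.npz');cl=cloud(c,T,z['d']);im=z['im']
    # crimp: column slices
    pts=[]
    for v in range(186,284,4):
        seg=cl[v,300:342]; zs=seg[:,2]; ok=(zs>270)&(zs<360)
        if ok.sum()>2: pts.append(np.r_[v,np.median(np.arange(300,342)[ok]),ok.sum(),np.median(seg[ok],0)])
    print('crimp rows v,u,n,xyz');print(np.array(pts))
    return c,T,cl,im
if __name__=='__main__':
    c,T,cl,im=meas('w11')
    sub=cl[225:280,440:640];m=(sub[...,2]>270)&(sub[...,2]<330)
    for u in range(464,640,6):
        col=cl[225:275,u];ok=(col[:,2]>265)&(col[:,2]<330)
        if ok.sum()>1:print(u,ok.sum(),(225+np.nonzero(ok)[0]).mean(),np.median(col[ok],0),col[ok][:,2].max())
E
python3 meas.py
```

```text
crimp rows v,u,n,xyz
[[ 186.   321.5   26.   492.6 -188.5  307. ]
 [ 190.   321.    21.   492.3 -190.   307.1]
 [ 194.   321.    15.   492.3 -191.6  305.9]
 [ 198.   321.    15.   492.2 -192.9  307.5]
 [ 202.   321.    15.   492.1 -194.2  308.8]
 [ 206.   321.    17.   492.1 -195.4  310.5]
 [ 210.   321.    17.   492.  -196.5  312.4]
 [ 214.   321.    17.   492.  -197.7  314.3]
 [ 218.   321.    17.   491.9 -198.9  315.5]
 [ 222.   321.    17.   491.8 -200.1  316.8]
 [ 226.   321.    17.   491.8 -201.1  318.1]
 [ 230.   321.    17.   491.7 -202.4  318.8]
 [ 234.   321.    17.   491.7 -203.8  319. ]
 [ 238.   321.    17.   491.6 -205.3  319.1]
 [ 242.   321.5   16.   491.7 -206.7  319. ]
 [ 246.   320.5   16.   491.3 -208.   319.3]
 [ 250.   320.5   16.   491.2 -209.6  319.1]
 [ 254.   320.5   16.   491.1 -210.9  319.3]
 [ 258.   320.5   16.   491.1 -212.6  318.8]
 [ 262.   320.5   16.   491.  -214.7  316.9]
 [ 266.   321.    15.   491.  -217.1  314.7]
 [ 270.   321.    15.   490.9 -220.1  310.9]
 [ 274.   320.5   18.   490.6 -223.2  306.7]
 [ 278.   320.    23.   490.3 -225.1  306.2]
[... 989 characters left out ...]
.  -222.8  292.1] 293.6024880599974
572 17 250.0 [ 604.5 -223.2  292.4] 293.29874055742204
578 17 250.0 [ 607.5 -223.3  292.2] 293.7401283366867
584 17 250.0 [ 610.9 -223.1  292.1] 293.1293081556737
590 17 250.0 [ 613.6 -223.8  291.8] 293.6232779388212
596 17 250.0 [ 616.9 -223.9  291.8] 293.51017469724917
602 17 250.0 [ 619.6 -223.5  292. ] 293.8213646716122
608 17 250.0 [ 622.7 -223.6  291.8] 293.4641613357528
614 17 250.0 [ 625.9 -224.   292.2] 293.72328094764623
620 17 250.0 [ 628.7 -224.1  292.1] 293.1272625365749
626 33 258.0 [ 636.1 -228.8  287.2] 293.69525415176327
632 48 250.45833333333334 [ 658.9 -226.6  271.1] 293.201869338174
638 50 249.5 [ 658.6 -226.1  274.6] 293.61543553745423
```

The wrist view shows the hook tip at (476,252), the saddle near (494,242), and the crimp top at about (320,245). Before going in, I'll check the real gripper's extent toward the hook.

Run:
```python
from h import *
np.set_printoptions(suppress=True,precision=1,linewidth=170)
c=env.calibration('wrist');T=np.array(c['T_tool_cam'])
cl=cloud(c,T,np.load('pics/w11.npz')['d'])
d=np.load('pics/w11.npz')['d']
m=(d>0)&(cl[...,1]>-60)&(np.abs(cl[...,0])<75)&(cl[...,2]<-20)
for z0 in range(-170,-20,10):
    k=m&(cl[...,2]>=z0)&(cl[...,2]<z0+10)
    for xr in [(0,10),(10,25),(25,45),(45,75)]:
        kk=k&(np.abs(cl[...,0])>=xr[0])&(np.abs(cl[...,0])<xr[1])
        if kk.sum()>5:
            v,u=np.nonzero(kk);print(z0,xr,kk.sum(),'ymin',np.percentile(cl[kk][:,1],[1,50]),'v',v.min(),v.max())
```

```text
-130 (0, 10) 2524 ymin [-19.6 -17.9] v 432 479
-130 (10, 25) 4905 ymin [-19.6 -18.3] v 431 479
-130 (25, 45) 982 ymin [-11.2  -9.9] v 464 479
-130 (45, 75) 131 ymin [-12.2  -8.6] v 450 478
-120 (0, 10) 4169 ymin [-18.8 -10.2] v 404 474
-120 (10, 25) 3605 ymin [-19.1 -16.2] v 403 474
-120 (25, 45) 5052 ymin [-11.4  -6.3] v 417 479
-120 (45, 75) 9656 ymin [-12.9  -9. ] v 415 479
-110 (0, 10) 2938 ymin [-16.7 -10.3] v 373 435
-110 (10, 25) 2548 ymin [-16.8 -15.8] v 373 432
-110 (25, 45) 4398 ymin [-11.6  -4.9] v 388 465
-110 (45, 75) 3168 ymin [-11.9 -10.8] v 387 448
-100 (0, 10) 1245 ymin [-16.7 -15.5] v 353 400
-100 (10, 25) 1486 ymin [-16.8 -15.9] v 352 379
-100 (25, 45) 5748 ymin [-11.7  -6.6] v 364 453
-100 (45, 75) 1100 ymin [-11.8 -10.9] v 365 430
-90 (0, 10) 358 ymin [-15.5 -10.7] v 346 393
-90 (10, 25) 434 ymin [-15.8 -10.9] v 346 390
-90 (25, 45) 5715 ymin [-11.6  -6.8] v 344 426
-90 (45, 75) 54 ymin [-11.4 -10.8] v 359 368
-80 (0, 10) 1054 ymin [-12.5 -10.4] v 325 394
-80 (10, 25) 1795 ymin [-12.6 -10.4] v 325 388
-80 (25, 45) 1930 ymin [-12.7 -10.7] v 329 401
-70 (0, 10) 1069 ymin [-12.5  -5.7] v 317 390
-70 (10, 25) 516 ymin [-12.8 -10.7] v 320 345
-70 (25, 45) 45 ymin [-11.1 -10.6] v 329 342
-60 (0, 10) 1344 ymin [-46.2 -32.7] v 212 363
-60 (10, 25) 175 ymin [-9.8 -6. ] v 306 321
-50 (0, 10) 2860 ymin [-59.5 -11.9] v 172 367
-50 (10, 25) 358 ymin [-9.7 -5.9] v 297 316
-50 (45, 75) 115 ymin [-28.5 -25.4] v 252 266
-40 (0, 10) 229 ymin [-59.  -10.1] v 172 367
-40 (10, 25) 257 ymin [-10.  -6.] v 285 305
-40 (45, 75) 279 ymin [-29.4 -27.2] v 244 267
-30 (0, 10) 22 ymin [-10.5 -10. ] v 284 285
-30 (45, 75) 143 ymin [-29.3 -28. ] v 239 253
```

```bash
python3 -m jog '{"xyz":[[0,0.006,-0.003],[0,0.016,-0.007],[0,0.028,-0.01],[0,0.034,-0.01],[0.01,0.034,-0.01],[0.03,0.034,-0.01],[0.055,0.034,-0.01],[0.08,0.034,-0.01],[0.105,0.034,-0.01],[0.125,0.034,-0.01],[0.138,0.034,-0.01],[0.14,0.034,-0.01]],"twist":[0,0,0,0,0,0,0,0,0,0,0,0],"gripper":[0,0,0,0,0,0,0,0,0,0,0,0]}'
python3 - <<'E'
from h import *
from meas import meas
o=env.get_obs(); np.savez('pics/w12pose.npz',p=o['position'],o=o['orientation']);im,d=save('wrist','w12')
c,T,cl,im=meas('w12')
for u in range(370,480,5):
        col=cl[225:275,u];ok=(col[:,2]>265)&(col[:,2]<330)
        if ok.sum()>1:print(u,ok.sum(),(225+np.nonzero(ok)[0]).mean(),np.median(col[ok],0),col[ok][:,2].max())
go([0,0,0])
E
```

```text
t: 17.4
position: [532.1, -255.5, 266.5]
orientation: [-3.14, 0.073, 0.0]
wrist_force: [-0.2, -1.0, -4.7]
grip_width: 0.068
crimp rows v,u,n,xyz
[[ 186.   321.5   26.   534.6 -200.4  310.7]
 [ 190.   321.    21.   534.3 -201.9  310.3]
 [ 194.   321.5   16.   534.4 -203.6  308.6]
 [ 198.   321.    15.   534.2 -204.8  310.5]
 [ 202.   321.    15.   534.1 -206.1  311.9]
 [ 206.   320.5   16.   533.9 -207.3  313.6]
 [ 210.   320.5   16.   533.8 -208.5  315.4]
 [ 214.   320.5   16.   533.8 -209.7  316.8]
 [ 218.   320.5   16.   533.7 -210.8  318.4]
 [ 222.   320.5   16.   533.6 -211.9  319.6]
 [ 226.   320.    17.   533.4 -213.1  320.7]
 [ 230.   320.    17.   533.4 -214.3  321.6]
 [ 234.   320.5   16.   533.5 -215.8  321.7]
 [ 238.   320.    17.   533.2 -217.1  322.1]
 [ 242.   320.    17.   533.2 -218.6  321.8]
 [ 246.   320.5   16.   533.3 -220.   322.1]
 [ 250.   320.    17.   533.  -221.6  321.5]
 [ 254.   320.    17.   532.9 -222.9  322. ]
 [ 258.   320.5   16.   533.1 -224.6  321.5]
 [ 262.   320.5   16.   533.  -226.6  319.8]
 [ 266.   320.5   16.   532.9 -228.9  317.9]
 [ 270.   
[... 764 characters left out ...]
5 7 228.0 [ 581.8 -224.7  283.7] 284.46965318047023
430 8 228.5 [ 583.8 -224.9  284.8] 285.8857575487243
435 8 228.5 [ 585.7 -224.5  286.2] 287.05387408991044
440 9 229.0 [ 587.2 -224.   288.2] 289.5913664105363
445 10 229.5 [ 589.2 -224.3  289.1] 290.400209070095
450 10 229.5 [ 591.1 -224.   289.9] 291.91715642737415
455 11 230.0 [ 593.1 -224.5  290.7] 291.48469571340837
460 11 230.0 [ 595.1 -224.4  291.5] 292.43359767173257
465 11 230.0 [ 596.9 -224.2  292.4] 293.98305300977916
470 12 230.5 [ 599.3 -224.4  292.5] 293.34360983407646
475 12 230.5 [ 601.6 -224.7  292.3] 293.76193728531666
at [ 531.9 -255.5  266.5] yaw -2.67 -> xyz [-1.8 -0.8  0.9] twist 0 F [-1.   0.8 -4.6] grip 0.069 t 17.45
```

View pics/w12.png

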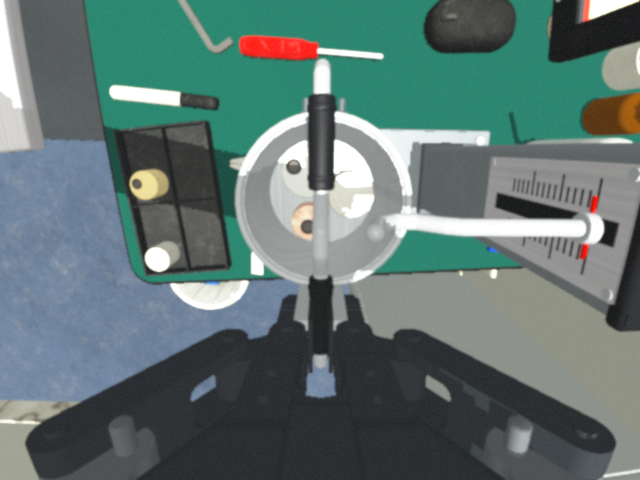

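```bash
python3 -m jog '{"xyz":[[0.006,0,0],[0.018,0,0],[0.034,0,0],[0.05,0,0],[0.066,0,0],[0.082,0,0],[0.098,0,0],[0.113,0,0],[0.125,0,0],[0.133,0,0],[0.135,0,0],[0.135,0,0]],"twist":[0,0,0,0,0,0,0,0,0,0,0,0],"gripper":[0,0,0,0,0,0,0,0,0,0,0,0]}'
python3 - <<'E'
from h import *
from meas import meas
o=env.get_obs(); np.savez('pics/w13pose.npz',p=o['position'],o=o['orientation']);im,d=save('wrist','w13')
c,T,cl,im=meas('w13')
for u in list(range(260,300,5))+list(range(340,400,5)):
        col=cl[180:275,u];ok=(col[:,2]>265)&(col[:,2]<330)
        if ok.sum()>1:print(u,ok.sum(),(180+np.nonzero(ok)[0]).mean(),np.median(col[ok],0),col[ok][:,2].max())
go([0,0,0])
save('scene','s13')
b=cv2.imread('pics/s13.png')[80:260,300:460]
cv2.imwrite('pics/s13c.png',cv2.resize(b,(533,600),interpolation=cv2.INTER_CUBIC))
E
```

```text
t: 18.65
position: [572.0, -257.5, 266.6]
orientation: [3.141, -0.074, -0.0]
wrist_force: [0.0, -0.3, -4.1]
grip_width: 0.072
crimp rows v,u,n,xyz
[[ 186.   321.    27.   574.3 -202.4  310.7]
 [ 190.   321.    21.   574.2 -204.   310.2]
 [ 194.   320.5   14.   574.  -205.6  309.2]
 [ 198.   321.    15.   574.1 -206.9  310.3]
 [ 202.   321.    15.   574.1 -208.1  311.9]
 [ 206.   321.    17.   574.  -209.3  314.2]
 [ 210.   321.    17.   573.9 -210.4  315.8]
 [ 214.   320.5   42.   573.7 -218.   281.6]
 [ 218.   320.5   42.   573.6 -219.3  284.3]
 [ 222.   320.5   42.   573.6 -220.9  285.4]
 [ 226.   320.5   42.   573.5 -222.8  285.2]
 [ 230.   319.    21.   572.9 -216.5  321.6]
 [ 234.   321.    17.   573.6 -217.8  321.9]
 [ 238.   321.    17.   573.5 -219.2  322.2]
 [ 242.   321.    17.   573.4 -220.7  321.8]
 [ 246.   321.    17.   573.4 -222.1  322. ]
 [ 250.   321.    17.   573.3 -223.5  322. ]
 [ 254.   320.5   16.   573.1 -225.   321.9]
 [ 258.   320.5   16.   573.  -226.6  321.7]
 [ 262.   320.5   16.   572.9 -228.7  320. ]
 [ 266.   321.5   14.   573.1 -231.   317.9]
 [ 270. 
[... 555 characters left out ...]
45 16 222.5 [ 584.4 -221.9  284.9] 286.2251095576124
350 17 223.0 [ 586.6 -222.2  286.4] 288.2754798090514
355 17 224.0 [ 588.7 -222.2  288.4] 289.3842419254083
360 16 224.5 [ 590.8 -222.3  289.2] 290.6864172553502
365 17 225.0 [ 592.9 -222.5  289.9] 290.9406848756231
370 15 225.4 [ 594.9 -222.4  291.6] 292.38559447855806
375 17 226.0 [ 597.  -222.5  292.1] 293.3589559830989
380 17 226.0 [ 599.3 -223.   291.6] 294.20778328794574
385 17 226.0 [ 601.4 -223.   292.3] 293.5256742475336
390 18 226.5 [ 603.7 -223.3  291.9] 293.22097471835446
395 18 226.5 [ 605.9 -223.4  291.9] 293.3751631116528
at [ 571.9 -257.6  266.6] yaw -2.69 -> xyz [-1.9 -0.8  0.9] twist 0 F [ 0.6 -0.2 -4.6] grip 0.073 t 18.7
```

View pics/w13.png

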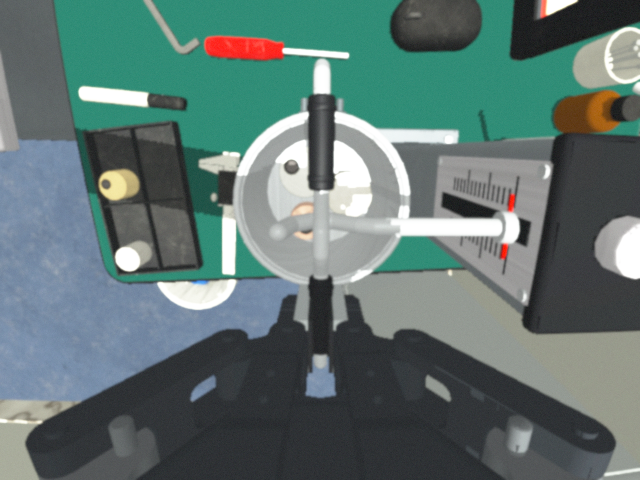

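View pics/s13c.png

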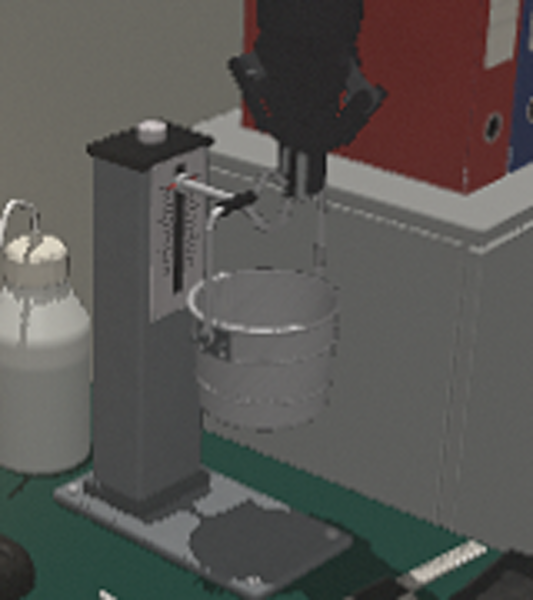

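```bash
cat >> h.py <<'E'
def favg(n=10):
    L=[];M=[]
    for i in range(n):
        env.get_image('top');o=env.get_obs();L.append(o['wrist_force']);M.append(np.r_[o['moment'],o['position']])
    L=np.array(L);M=np.array(M);print('F',L.mean(0).round(2),'sem',(L.std(0)/np.sqrt(n)).round(2),'M',M.mean(0)[:3].round(3),'pos',M.mean(0)[3:].round(2),'t',round(o['t'],2))
E
python3 -c "
from h import *
favg(16)"
python3 -m jog '{"xyz":[[0,0,0.004],[0,0,0.012],[0,0,0.022],[0,0,0.034],[0,0,0.046],[0,0,0.058],[0,0,0.07],[0,0,0.08],[0,0,0.088],[0,0,0.094],[0,0,0.097],[0,0,0.097]],"twist":[0,0,0,0,0,0,0,0,0,0,0,0],"gripper":[0,0,0,0,0,0,0,0,0,0,0,0]}'
python3 - <<'E'
from h import *
from meas import meas
favg(10)
o=env.get_obs(); np.savez('pics/w14pose.npz',p=o['position'],o=o['orientation']);im,d=save('wrist','w14')
save('scene','s14')
b=cv2.imread('pics/s14.png')[80:260,300:460]
cv2.imwrite('pics/s14c.png',cv2.resize(b,(533,600),interpolation=cv2.INTER_CUBIC))
E
```

```text
F [-0.09  0.13 -4.49] sem [0.12 0.13 0.12] M [-0.152 -0.001  0.009] pos [ 572.   -257.58  266.66] t 19.55
t: 20.75
position: [572.1, -257.6, 237.5]
orientation: [3.141, -0.074, -0.0]
wrist_force: [-0.1, 0.2, -4.6]
grip_width: 0.071
F [ 0.1 -0.1 -4.6] sem [0.1 0.2 0.2] M [-0.2  0.   0. ] pos [ 572.1 -257.6  237.7] t 21.25
```

View pics/w14.png

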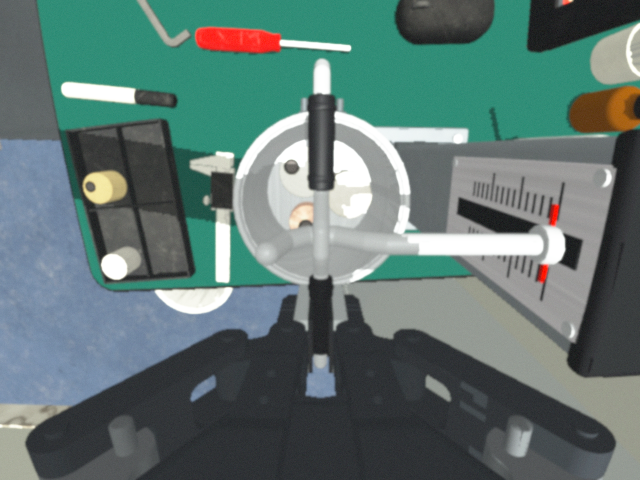

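View pics/s14c.png

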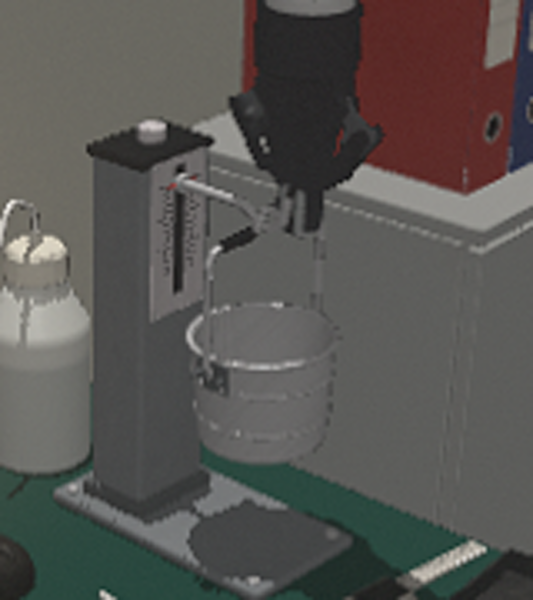

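```bash
python3 -m jog '{"xyz":[[0,0,0.003],[0,0,0.006],[0,0,0.009],[0,0,0.012],[0,0,0.015],[0,0,0.018],[0,0,0.021],[0,0,0.024],[0,0,0.027],[0,0,0.03],[0,0,0.033],[0,0,0.036]],"twist":[0,0,0,0,0,0,0,0,0,0,0,0],"gripper":[0,0,0,0,0,0,0,0,0,0,0,0]}'
python3 - <<'E'
from h import *
favg(8)
E
```

```text
t: 22.55
position: [572.1, -257.5, 226.8]
orientation: [3.141, -0.074, 0.0]
wrist_force: [-1.2, 0.4, -4.0]
grip_width: 0.072
F [-0.26 -0.13 -3.59] sem [0.1  0.18 0.08] M [-0.107  0.013  0.015] pos [ 572.08 -257.55  226.75] t 22.95
```

```bash
python3 -m jog '{"xyz":[[0,0,0.003],[0,0,0.007],[0,0,0.011],[0,0,0.015],[0,0,0.019],[0,0,0.023],[0,0,0.027],[0,0,0.031],[0,0,0.034],[0,0,0.037],[0,0,0.039],[0,0,0.04]],"twist":[0,0,0,0,0,0,0,0,0,0,0,0],"gripper":[0,0,0,0,0,0,0,0,0,0,0,0]}'
python3 - <<'E'
from h import *
favg(10)
o=env.get_obs(); np.savez('pics/w15pose.npz',p=o['position'],o=o['orientation']);save('wrist','w15')
E
```

```text
t: 24.15
position: [572.1, -257.5, 214.7]
orientation: [-3.141, 0.074, -0.0]
wrist_force: [-0.1, -0.2, -1.1]
grip_width: 0.07
F [-0.61  0.46 -2.36] sem [0.1  0.11 0.16] M [0.048 0.057 0.004] pos [ 572.1  -257.53  214.79] t 24.65
```

View pics/w15.png

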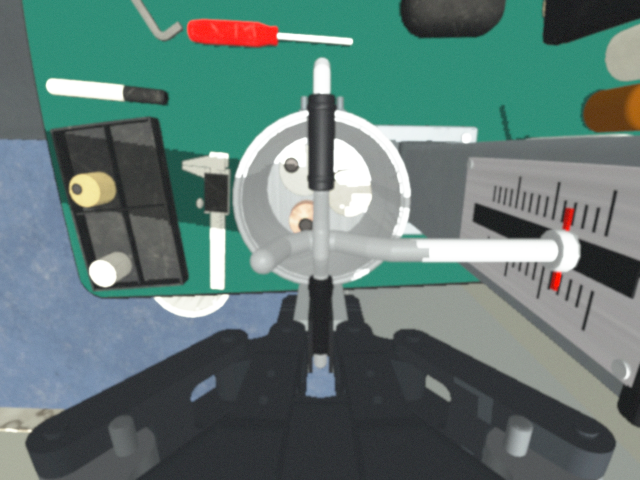

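```bash
python3 -m jog '{"xyz":[[0,0,0.003],[0,0,0.006],[0,0,0.009],[0,0,0.012],[0,0,0.015],[0,0,0.018],[0,0,0.02],[0,0,0.02],[0,0,0.02]],"twist":[0,0,0,0,0,0,0,0,0],"gripper":[0,0,0,0,0,0,0,0,0]}'
python3 - <<'E'
from h import *
favg(20)
E
```

```text
t: 25.6
position: [572.1, -257.5, 208.8]
orientation: [3.141, -0.074, 0.0]
wrist_force: [0.1, -0.3, -1.1]
grip_width: 0.072
F [-0.08  0.89 -1.16] sem [0.11 0.08 0.14] M [ 0.167  0.025 -0.004] pos [ 572.08 -257.53  208.76] t 26.6
```

```bash
python3 -m jog '{"xyz":[[0,-0.001,0],[0,-0.002,0],[0,-0.003,0],[0,-0.003,0],[0,-0.003,0]],"twist":[0,0,0,0,0],"gripper":[0,0,0,0,0]}'
python3 - <<'E'
from h import *
favg(16)
E
```

```text
t: 27.1
position: [572.0, -257.3, 208.8]
orientation: [3.14, -0.075, 0.0]
wrist_force: [0.3, -2.6, -1.2]
grip_width: 0.068
F [ 0.05 -2.51 -1.08] sem [0.15 0.15 0.11] M [-0.582 -0.01  -0.004] pos [ 572.05 -257.08  208.77] t 27.9
```

```bash
python3 -m jog '{"xyz":[[0,0.001,0.002],[0,0.0022,0.005],[0,0.0022,0.008],[0,0.0022,0.011],[0,0.0022,0.014],[0,0.0022,0.016],[0,0.0022,0.017],[0,0.0022,0.017],[0,0.0022,0.017]],"twist":[0,0,0,0,0,0,0,0,0],"gripper":[0,0,0,0,0,0,0,0,0]}'
python3 - <<'E'
from h import *
favg(20)
E
```

```text
t: 28.8
position: [572.1, -257.0, 203.6]
orientation: [-3.14, 0.073, 0.0]
wrist_force: [-1.5, -0.5, -0.3]
grip_width: 0.075
F [-0.33 -0.02 -0.42] sem [0.1  0.12 0.1 ] M [-0.019  0.069  0.006] pos [ 572.1  -257.1   203.64] t 29.8
```

```bash
python3 -m jog '{"xyz":[[0,0,0.002],[-0.0003,0,0.004],[-0.0003,0,0.006],[-0.0003,0,0.007],[-0.0003,0,0.007]],"twist":[0,0,0,0,0],"gripper":[0,0,0,0,0]}'
python3 - <<'E'
from h import *
favg(40)
save('scene','s16')
b=cv2.imread('pics/s16.png')[80:260,300:460]
cv2.imwrite('pics/s16c.png',cv2.resize(b,(533,600),interpolation=cv2.INTER_CUBIC))
save('wrist','w16')
E
```

```text
t: 30.3
position: [572.0, -257.2, 201.5]
orientation: [-3.141, 0.074, -0.0]
wrist_force: [0.3, 1.3, -0.9]
grip_width: 0.072
F [ 0.55  1.73 -0.19] sem [0.08 0.09 0.06] M [ 0.315 -0.102 -0.017] pos [ 572.02 -257.23  201.55] t 32.3
```

View pics/s16c.png

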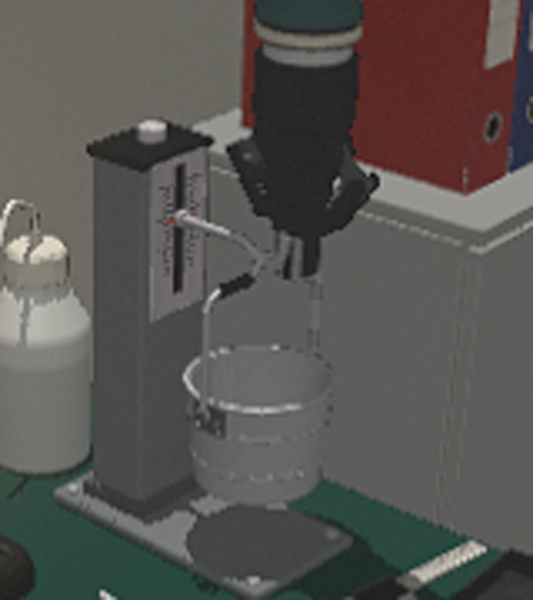

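View pics/w16.png

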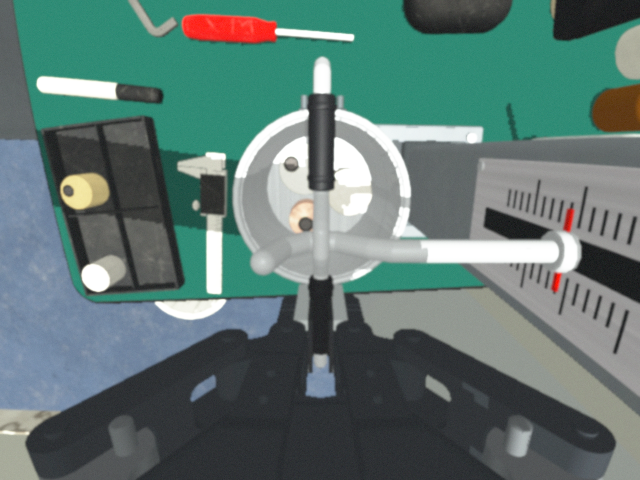

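```bash
python3 -m jog '{"xyz":[[0.0001,-0.0007,0.0008],[0.0002,-0.0014,0.0015],[0.0002,-0.0014,0.0015]],"twist":[0,0,0],"gripper":[0,0,0]}'
python3 - <<'E'
from h import *
favg(40)
E
```

```text
t: 32.7
position: [572.0, -257.2, 201.1]
orientation: [3.14, -0.074, -0.0]
wrist_force: [0.8, 1.4, -0.3]
grip_width: 0.073
F [ 0.38 -0.28 -0.15] sem [0.09 0.16 0.09] M [-0.087 -0.072 -0.013] pos [ 572.01 -257.11  201.1 ] t 34.7
```

Run:
```python
from h import *
favg(12);favg(12)
```

```text
F [ 0.04 -1.83 -0.05] sem [0.11 0.11 0.1 ] M [-0.349 -0.052 -0.009] pos [ 572.02 -257.02  201.1 ] t 35.3
F [-0.06 -1.97  0.04] sem [0.16 0.15 0.13] M [-0.412 -0.032 -0.01 ] pos [ 572.03 -257.    201.09] t 35.9
```

```bash
python3 -m jog '{"xyz":[[0,0.0004,0],[0,0.0007,0]],"twist":[0,0],"gripper":[0,0]}'
python3 - <<'E'
from h import *
favg(20);favg(20);favg(20)
E
```

```text
t: 36.1
position: [572.1, -257.0, 201.1]
orientation: [-3.141, 0.074, 0.0]
wrist_force: [-0.6, -2.3, -0.1]
grip_width: 0.073
F [-0.   -1.45 -0.3 ] sem [0.11 0.1  0.08] M [-0.312 -0.019 -0.003] pos [ 572.05 -257.    201.07] t 37.1
F [-0.06 -1.13 -0.  ] sem [0.14 0.11 0.12] M [-0.204 -0.012 -0.003] pos [ 572.05 -257.04  201.08] t 38.1
F [-0.03 -0.75 -0.22] sem [0.12 0.07 0.09] M [-0.143 -0.011 -0.018] pos [ 572.05 -257.07  201.09] t 39.1
```

```bash
python3 -m jog '{"xyz":[[0,0.0002,0]],"twist":[0],"gripper":[0]}'
python3 - <<'E'
from h import *
favg(15);favg(15)
E
```

```text
t: 39.2
position: [572.0, -257.1, 201.1]
orientation: [-3.141, 0.074, 0.0]
wrist_force: [0.7, -0.9, -1.2]
grip_width: 0.071
F [-0.02 -0.25 -0.25] sem [0.12 0.13 0.14] M [-0.031 -0.009  0.008] pos [ 572.05 -257.09  201.08] t 39.95
F [ 0.    0.11 -0.15] sem [0.08 0.1  0.13] M [ 0.01  -0.026 -0.007] pos [ 572.05 -257.12  201.09] t 40.7
```

```bash
python3 -m jog '{"xyz":[[0,0,0],[0,0,0],[0,0,0],[0,0,0],[0,0,0]],"twist":[0,0,0,0,0],"gripper":[0,0,0,0,0]}' 20; python3 -c "
from h import *
favg(16)"; python3 -m jog '{"xyz":[[0,0,0],[0,0,0],[0,0,0],[0,0,0],[0,0,0],[0,0,0],[0,0,0],[0,0,0],[0,0,0],[0,0,0]],"twist":[0,0,0,0,0,0,0,0,0,0],"gripper":[0.06,0.08,0.1,0.12,0.14,0.16,0.19,0.22,0.26,0.3]}'
python3 - <<'E'
from h import *
favg(14); 
im,d=save('scene','s17'); b=im[80:260,300:460,::-1]
cv2.imwrite('pics/s17c.png',cv2.resize(b,(533,600),interpolation=cv2.INTER_CUBIC))
save('wrist','w17')
E
```

```text
t: 41.2
position: [572.0, -257.2, 201.1]
orientation: [3.141, -0.074, -0.0]
wrist_force: [0.2, -0.1, -0.3]
grip_width: 0.072
F [0.13 0.5  0.08] sem [0.11 0.07 0.1 ] M [ 0.077 -0.021 -0.003] pos [ 572.05 -257.14  201.08] t 42.0
t: 43.0
position: [572.0, -257.2, 201.1]
orientation: [3.141, -0.074, -0.0]
wrist_force: [-0.7, 0.8, 0.9]
grip_width: 0.298
F [-0.05  0.1  -0.17] sem [0.16 0.14 0.12] M [ 0.004 -0.008 -0.001] pos [ 572.04 -257.18  201.09] t 43.7
```

View pics/s17c.png

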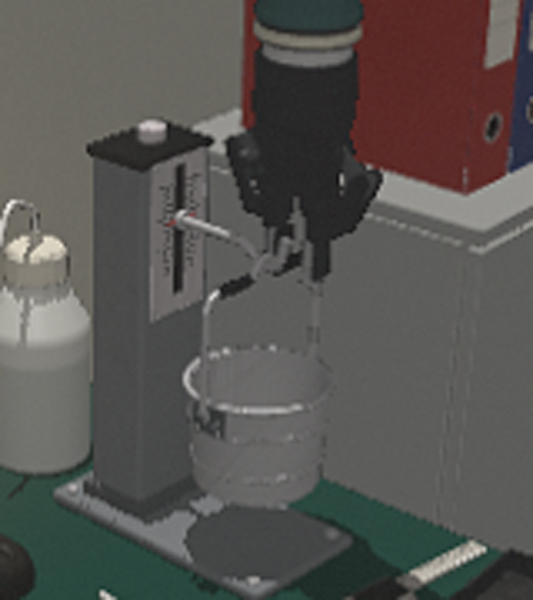

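View pics/w17.png

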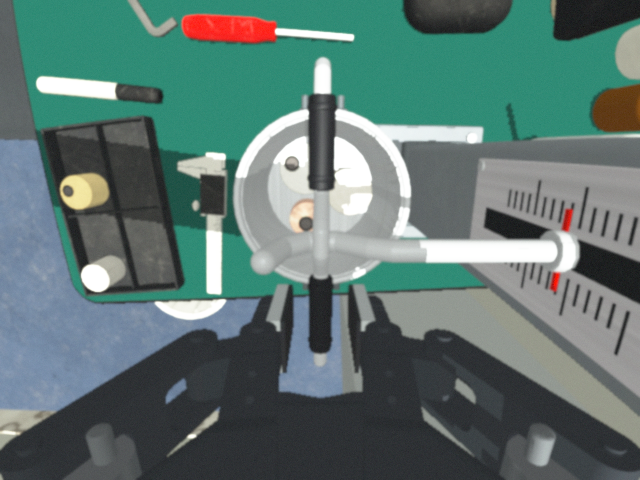

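```bash
python3 -m jog '{"xyz":[[0,0,-0.01],[0,0,-0.03],[0,0,-0.06],[0,0,-0.1],[0,0,-0.15],[0,0,-0.22],[0,0,-0.3],[0,0,-0.38],[0,0,-0.45],[0,0,-0.49],[0,0,-0.5],[0,0,-0.5]],"twist":[0,0,0,0,0,0,0,0,0,0,0,0],"gripper":[0.3,0.3,0.3,0.3,0.3,0.3,0.3,0.3,0.3,0.3,0.3,0.3]}'
python3 - <<'E'
from h import *
c,T=camT('wrist')
ims=[]
for i in range(4):
    im,d=save('wrist',f'w18_{i}');ims.append((im,d)); favg(8)
    cl=cloud(c,T,d); m=(cl[...,2]>230)&(cl[...,2]<300);
print([np.abs(ims[i][0].astype(int)-ims[0][0]).mean() for i in range(4)])
b=save('scene','s18')[0][80:260,300:460,::-1]
cv2.imwrite('pics/s18c.png',cv2.resize(b,(533,600),interpolation=cv2.INTER_CUBIC))
E
```

```text
t: 45.0
position: [572.0, -257.1, 351.2]
orientation: [3.141, -0.074, 0.0]
wrist_force: [-0.6, -0.6, 0.5]
grip_width: 0.295
F [-0.13  0.26 -0.01] sem [0.15 0.17 0.12] M [-0.008 -0.002  0.003] pos [ 571.71 -257.09  350.17] t 45.45
F [-0.15 -0.02  0.19] sem [0.19 0.09 0.13] M [0.009 0.007 0.003] pos [ 572.04 -257.16  351.06] t 45.9
F [-0.23  0.14  0.13] sem [0.2  0.06 0.2 ] M [0.007 0.012 0.002] pos [ 572.05 -257.16  351.09] t 46.35
F [0.02 0.08 0.02] sem [0.18 0.16 0.17] M [-0.     0.003 -0.01 ] pos [ 572.05 -257.17  351.09] t 46.8
[np.float64(0.0), np.float64(2.671865234375), np.float64(2.2909613715277777), np.float64(2.738445095486111)]
```

View pics/s18c.png

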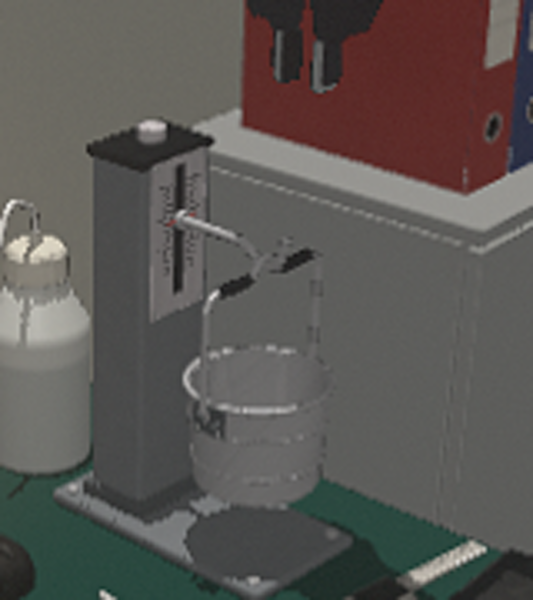

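View pics/w18_3.png

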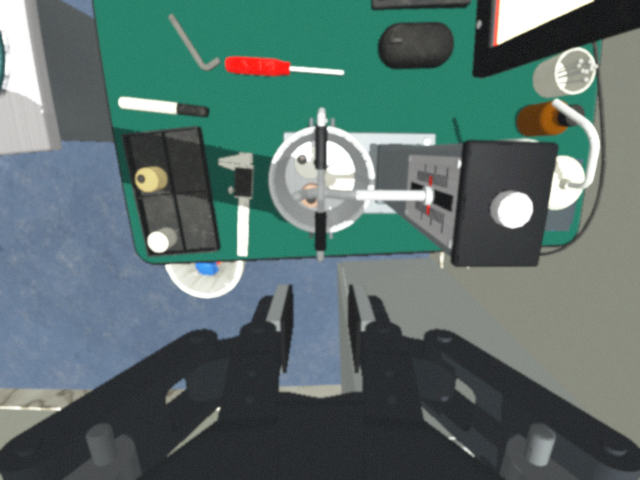

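View pics/s18.png

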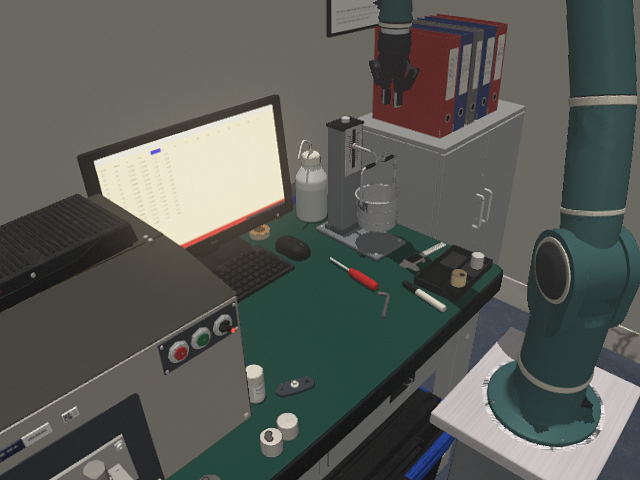

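Run:
```python
from h import *
g=[cv2.cvtColor(np.load(f'pics/w18_{i}.npz')['im'],cv2.COLOR_RGB2GRAY).astype(np.float32) for i in range(4)]
D=[np.load(f'pics/w18_{i}.npz')['d'] for i in range(4)]
for i in (2,3): print(cv2.phaseCorrelate(g[1][110:270,260:390],g[i][110:270,260:390]))
print([np.round(np.median(d[190:200,370:415]),2) for d in D],[np.round(np.median(d[236:256,317:324]),2) for d in D])
env.close_job()
```

```text
((0.3167152760019718, -0.1725929889124984), 1.000323311134621)
((0.3241255156791425, -0.15261544601743537), 0.9965523550245496)
[np.float32(254.6), np.float32(254.08), np.float32(254.48), np.float32(254.43)] [np.float32(283.29), np.float32(282.79), np.float32(283.25), np.float32(283.25)]
the job is handed in; nothing more can be done
```

The pail now hangs by its crimp in the scale's hook, released and clear of the robot. I handed the job in at about 47 s of the 70 s allowed.

- **First grip missed:** I closed the fingers above the sleeve because the real finger ends sit about 27 mm behind the reported TCP. Nothing was touched, so I reopened, went lower and gripped the -y sleeve.
- **Raising the bail:** I swung it upright in an arc. Radial pushes of about 2.7 N and 3.1 N showed on the way, and I corrected each one. The pail stayed upright on the bench.
- **Hanging it:** I carried the pail in front of the hook, threaded the crimp over the tip and lowered it slowly. The wrist read about 4.5 N with the pail hanging from the hand and about -0.15 N at the end. After letting go it still averaged -0.17 N, so the hand was carrying essentially nothing.
- **Sideways force:** During lowering the lateral wrist force reached about 2.5 N at times. I brought it down with small shifts to 0.1 to 0.5 N before opening the fingers.

**Last checks:**
- The pail hangs level, and the bystanders look undisturbed in the final view of the bench.
- I saw all three discs in the pail during the carry. The last wrist view is partly blocked by the bail, and I did not count them separately there.
- The last two picture pairs agree to within a few hundredths of a pixel, and depths are steady to 0.1 mm. The picture before them differs by 0.3 px and 0.5 mm. The arm was still settling after its retreat then, so I read that as arm motion rather than a bounce, though I did not confirm it.

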